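# Load the magnetic chuck with gears and energise it

## Robot

A 6-joint arm with a two-finger parallel gripper is mounted at the origin on the work surface. World frame = base frame: x ahead of the robot, y to its left, z up, the work surface at z = 0. Lengths are in mm, angles in rad, forces in N, time in s.
With the tool pointing down it reaches from about 400 to 925 mm from the base axis. Payload 12.5 kg.
Tool frame: the origin (TCP) lies at the very end of the fingers, on their centre line; the grasp point (between the pads) lies behind it (env.grip_depth is the z of the grasp point in the tool frame, in mm); z points along the fingers, y is the line along which they close (so a half turn about z gives the same grasp; the last joint's range is limited). The gripper opens to 95 mm and grips with 3 to 60 N. Pads are 20 mm wide; open, the fingers measure 119 mm over their backs; the gripper's body (75 mm by 180 mm) begins 59 mm behind the grasp point.
Start: joints at [-1.249, 0.491, 1.559, -0, 1.092, -0.106], TCP at [259.318, -568.684, 214.661] pointing down, gripper open.
Joint ranges: [-3.1, 3.1], [-0.84, 2.19], [0.05, 2.79], [-1.13, 4.28], [0.06, 2.93], [-2.69, 2.69]. Speed limits (rad/s): [2.22, 2.22, 2.79, 3.14, 3.14, 3.14].

## Interface

Orientations are given as [roll, pitch, yaw] about the fixed x, y, z axes, in that order (R = Rz(yaw) Ry(pitch) Rx(roll)).
In Python, from cell import env, optics gives the robot as it stands.
- The arm moves only by the tool step_arm, never from a script. Its argument "moves" is a list of rows, each an object of numbers: "tx", "ty", "tz": the shift along the tool's x, y, z in mm; "roll": the turn about the tool's z in rad. In form: [{"tx": .., "ty": .., "tz": .., "roll": ..}, ...]. A call has 1 to 12 rows; each row is the pose to reach, as a shift and turn from the pose commanded when the call began, along the tool's axes at that moment; what a row does not reach only later rows make up. A row lasts 1/12 s, in which the tool goes at most 41.7 mm and 7.16 degrees, less where a joint would pass 70% of its speed; a pose out of reach is approached as far as the arm can. A call with a gripper value outside its range is refused whole. "grip" is the finger opening in mm, from 0 to 95.1, set as the call begins (left out, the last holds). The fingers move at their own pace and stop on an object; the grip force is fixed at half the most. Time passes only in rows, so rows that repeat a pose let the fingers close. It gives the time, the measured TCP pose, the force, the opening and the grip force at its end, in the units of the state.
- env.state(): the state, without advancing time (a new reading comes with each control period).
- optics.read_camera(name): name is "side" or "top" or "wrist"; returns a dict with "pixels" (420x560x3 uint8, blue, green, red), "mtx" (3x3 intrinsics, pixels), "view" (4x4, takes a point from world to camera coordinates). Camera axes: x right, y down, z forward; pixel columns grow to the right and rows downward; lengths in mm; the calibration is good to about 2 mm. A picture is of the moment at which its call begins. There is no depth.
- env.job_done(): hands the job in; it is judged then, once.
The state is a dict: "t": time; "joints": joint angles; "qvel": joint speeds; "tau": joint torques, N m; "eef_pos": TCP position; "tcp_rot": TCP orientation; "ft_force": force on the tool from outside, world axes, zero at the start; "moment": the same for the moment, N m; "opening": opening from 0.0 (shut) to 1.0 (fully open); "grip_force": force on a finger pad.
Only numpy, scipy, OpenCV 4.12 (cv2) and the standard library are available. Lean on these libraries where they do the work, as an engineer would, in place of code of your own. Each camera call takes 0.05 s, during which the arm holds its last target. There are 200 camera calls.

## Task

Load the grinder's magnetic chuck: lay all the gears hub-up on its face, one to a brass-lined square and wholly inside the lines, filling the back row before using the front row, and lay the blocking bar flat in the middle of the bare strip in front of the squares, parallel to the rows. When everything lies in place, turn the control box's power knob to the long black index mark, then press the grey button fully down and let it go. Leave the tin and the bottle alone, and if anything shifts, put it right before you finish.

Things in the scene. Friction and masses are not known exactly. Their poses are not given: they have to be found in the camera images.
- chuck: fixed steel magnetic chuck, flat face 250 mm (x, front to back) by 340 mm (y), 75 mm above the bench. Flush brass lines outline 6 squares of 84 mm: a back row of 3 (far from the robot) and a front row of 3. A rail stands 6 mm proud along the back edge; a bare strip 58 mm wide lies between front row and front edge. Origin: centre of underside; x to the back, y left, z up
- back_left (a point): centre of the left (+y) square of the back row, on the chuck's face; axes as the chuck's
- back_middle (a point): centre of the middle square of the back row, on the chuck's face; axes as the chuck's
- back_right (a point): centre of the right (-y) square of the back row, on the chuck's face; axes as the chuck's
- front_left (a point): centre of the left (+y) square of the front row, on the chuck's face; axes as the chuck's
- front_middle (a point): centre of the middle square of the front row, on the chuck's face; axes as the chuck's
- front_right (a point): centre of the right (-y) square of the front row, on the chuck's face; axes as the chuck's
- bar_strip (a point): middle of the bare strip along the front edge of the chuck (29 mm from the front edge, 29 mm from the front row's outer line), on the face; axes as the chuck's
- gear1: steel gear lying flat, hub up: toothed disc 68 mm across, 16 mm thick, on it a round hub 30 mm across standing 24 mm above the disc (40 mm in all), 0.3 to 0.65 kg; grasp the hub from above. Origin: centre of the underside, z up. All gears are alike; 4 to 6 of gear1..gear6 are present, the others are None from the start.
- gear2: another such gear (see gear1)
- gear3: another such gear (see gear1)
- gear4: another such gear (see gear1)
- gear5: another such gear (see gear1)
- gear6: another such gear (see gear1)
- blocking_bar: plain dark steel blocking bar 180 mm long (its y), 20 mm wide (its x), 25 mm high, 0.5 to 0.7 kg, lying on the bench right of the chuck. Origin: centre of its underside
- control: control box of the chuck, fixed on the bench right of the chuck: 180 mm (x) by 130 mm (y), top 86 mm above the bench. On its top a rotary power knob on a round white dial (nearer the robot) and, beyond it, a grey push button. Origin: centre of the underside; x points away from the robot at yaw 0, z up
- knob_grip (a point): on the knob's turning axis, 23 mm above the box's top, at the height to grip; axes as the control box's, they do not turn with the knob. The knob is a black bar 50 mm long, 15 mm wide, on a disc 50 mm across; the bar's sides are free from 10 to 36 mm above the box's top
- power_knob (a joint): angle of the power knob (rad, 0 to 3.8), growing clockwise seen from above. At 0 the white pointer line on one end of the bar points along the box's -x (towards the robot). The index mark, the one long black line on the white dial (short ticks: ends of travel), is at 2.0. Light friction (0.04 Nm); it stays where it is left
- start_button (a joint): travel of the grey push button (m): 0 up, 0.006 fully down; a spring of 5 N at full travel lifts it again
- start_button_top (a point): centre of the top of the push button (28 mm across), about 85 mm from the knob's axis
- tin: bystander: open tin can 80 mm across, 100 mm high, at the far side of the bench. Origin: centre of underside
- oil_bottle: bystander: yellow oil bottle 64 mm across, 170 mm high, at the far side. Origin: centre of underside
Things that resemble listed ones, but are neither listed nor needed, are in the scene too. Of the things that look like the blocking_bar, the smaller one is meant.

How it is judged:
By the outcome, as a careful person would: the job done as asked, in the order asked, and still so for the second after the job is handed in, with the robot touching nothing.
Of gear1, gear2, gear3, gear4, gear5, gear6 only 4 to 6 are there at a start; the rules pass over those that are not, and their reading is None.
At some moment in a run one of gear1, gear2, gear3, gear4, gear5, gear6 may be knocked a few centimetres aside while the robot is not near it.
Once in a run the grip may slacken for a moment while it holds something.
It also fails if it takes over 210 s, if anything falls off the work surface, if the arm or the gripper's body presses on something with over 40 N, if the wrist force passes 120 N, or if a joint passes its speed limit or range.

## Working session

There is one attempt and no reset: what is moved stays moved. The work goes in short steps, Python scripts to look and compute and a tool call to move; the robot and the scene stay as the last step left them, time stands still between calls to the robot, and variables do not carry over. Pictures are saved under pics/ and viewed, at most 14 in all, crops included, and the job is handed in when it is done.

Besides the shell and the picture viewer there is one more tool, called after ">>>" as name(argument=value, ...) on one line, values as JSON. step_arm: Moves the arm, as the interface text tells. Its arguments: {"type":"object","properties":{"moves":{"type":"array"},"grip":{"type":"number"}},"required":["moves"]}

```bash
ls; mkdir -p pics
python3 - <<'E'
from cell import env, optics
import cv2, numpy as np
print(env.state(), env.grip_depth)
for n in ("top","side"):
    c=optics.read_camera(n); cv2.imwrite(f"pics/{n}0.png",c["pixels"]); print(n,c["mtx"].tolist(),np.round(c["view"],4).tolist())
E
```

```text
pics
{'t': 0.0, 'joints': array([-1.24863377e+00,  4.91572633e-01,  1.55947452e+00, -2.18620808e-05,
        1.09170433e+00, -1.05601064e-01]), 'qvel': array([-2.94575333e-04, -6.48540570e-04, -9.42764606e-04, -6.68057501e-04,
        8.29524742e-05, -2.07796444e-03]), 'tau': array([ 3.04114415e-03, -6.12641215e+01, -2.58191693e+01,  6.94326544e-02,
        4.82929498e-02, -1.00283169e-04]), 'eef_pos': array([ 259.20620053, -568.43179122,  214.04499789]), 'tcp_rot': array([-3.14043824e+00, -1.02864994e-04,  4.27773647e-01]), 'ft_force': array([ 0.06329202,  0.45834915, -0.03943618]), 'moment': array([ 0.02442659,  0.00543061, -0.02007046]), 'grip_force': 0.0, 'opening': 0.9973063449112352} -18.8
top [[496.08002804246206, 0.0, 272.86771444912694], [0.0, 496.08002804246206, 215.22067624433606], [0.0, 0.0, 1.0]] [[-0.0257, -0.9996, 0.0107, 36.3344], [-0.9822, 0.0233, -0.1866, 512.5478], [0.1863, -0.0153, -0.9824, 1337.0541], [0.0, 0.0, 0.0, 1.0]]
side [[394.9137756989756, 0.0, 285.26605144810674], [0.0, 394.9137756989756, 214.6000270975093], [0.0, 0.0, 1.0]] [[0.9943, -0.1065, 0.0054, -485.7327], [-0.0721, -0.7088, -0.7017, 132.1389], [0.0785, 0.6974, -0.7124, 931.0407], [0.0, 0.0, 0.0, 1.0]]
```

View pics/top0.png

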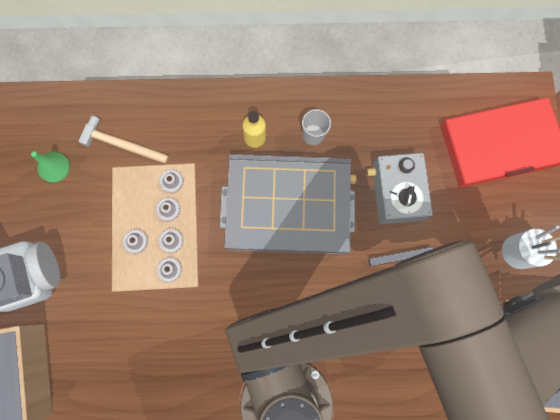

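View pics/side0.png

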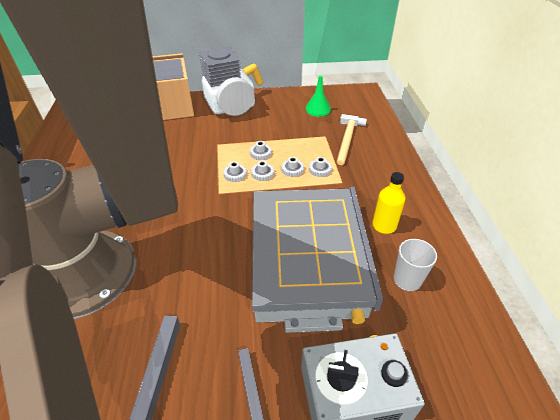

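The pictures show five gears on a board at top px (171,181), (167,209), (134,241), (170,240) and (169,269). The chuck squares span about (242–335, 168–231) and the control box is at (403,188). One bar starts at (370,257), and the arm hides the second. Next I'll zoom in on the gears and the control box.

```bash
cat > h.py <<'E'
from cell import env, optics
import cv2, numpy as np
def cam(n,save=None):
    c=optics.read_camera(n)
    if save: cv2.imwrite("pics/"+save,c["pixels"])
    return c
def ray(c,uv):
    R,t=c["view"][:3,:3],c["view"][:3,3]
    return -R.T@t, R.T@np.linalg.solve(c["mtx"],[*uv,1.])
def onz(c,uv,z):
    o,d=ray(c,uv); return o+d*(z-o[2])/d[2]
def proj(c,p):
    q=c["view"][:3,:3]@np.array(p,float)+c["view"][:3,3]; q=c["mtx"]@q; return q[:2]/q[2]
def tri(c1,a,c2,b):
    o1,d1=ray(c1,a);o2,d2=ray(c2,b)
    s=np.linalg.lstsq(np.c_[d1,-d2],o2-o1,rcond=None)[0]
    p,q=o1+d1*s[0],o2+d2*s[1]; return (p+q)/2,np.linalg.norm(p-q)
def rel(x,y,z):
    "shift to world point in tool axes from the present pose (tool down)"
    s=env.state(); yw=s["tcp_rot"][2]; d=np.array([x,y,z])-s["eef_pos"]
    return np.round([np.cos(yw)*d[0]+np.sin(yw)*d[1], np.sin(yw)*d[0]-np.cos(yw)*d[1], -d[2]],1)
E
python3 - <<'E'
from h import *
t=cv2.imread("pics/top0.png"); s=cv2.imread("pics/side0.png")
a=cv2.resize(t[155:295,100:205],None,fx=4,fy=4,interpolation=3)
b=cv2.resize(t[140:230,365:440],None,fx=5,fy=5,interpolation=3)
o=np.zeros((560,800,3),np.uint8); o[:560,:420]=a[:560]; o[:450,425:800]=b; cv2.imwrite("pics/crop0.png",o)
a=cv2.resize(s[130:190,215:345],None,fx=4,fy=4,interpolation=3)
b=cv2.resize(s[335:420,300:430],None,fx=4,fy=4,interpolation=3)
o=np.zeros((590,520,3),np.uint8); o[:240]=a; o[245:585]=b; cv2.imwrite("pics/crop1.png",o)
E
```

```text
(no output)
```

View pics/crop0.png

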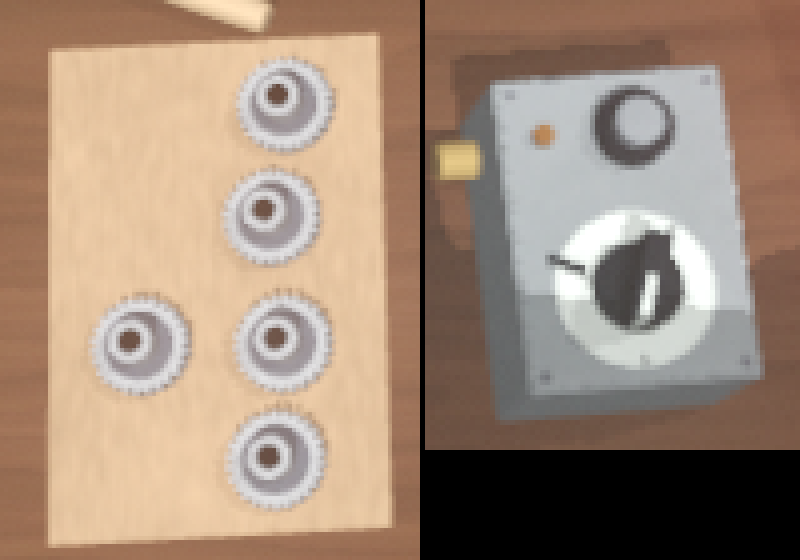

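View pics/crop1.png

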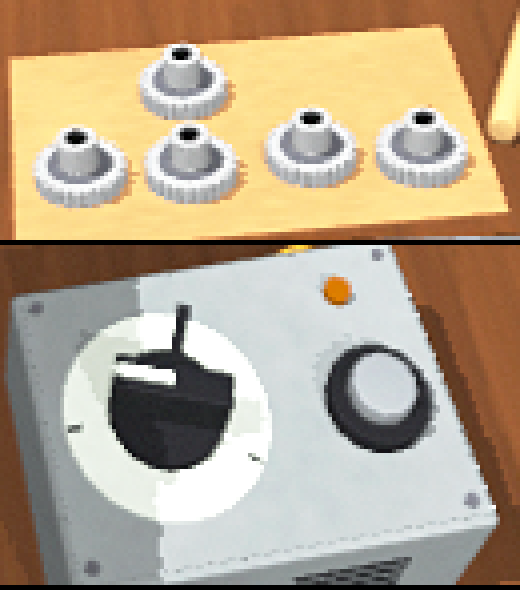

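The knob's white pointer faces roughly towards the robot (angle about 0), and the index mark is to its left, slightly back. The gear bores show as dark spots in both views, so I'll triangulate them and measure the chuck and the box.

Run:
```python
from h import *
T=cam("top");S=cam("side")
def blobs(c,roi,thr,a0,a1):
    x0,y0,x1,y1=roi; g=cv2.cvtColor(c["pixels"],cv2.COLOR_BGR2GRAY)[y0:y1,x0:x1]
    m=(g<thr).astype(np.uint8); n,_,st,ce=cv2.connectedComponentsWithStats(m)
    return [ (ce[i]+[x0,y0]) for i in range(1,n) if a0<=st[i,4]<=a1]
bt=blobs(T,(116,168,193,286),105,6,80); bs=blobs(S,(222,138,335,182),60,4,80)
print(np.round(bt,1).tolist()); print(np.round(bs,1).tolist())
for a in bt:
    r=min(((tri(T,a,S,b)) for b in bs),key=lambda r:r[1]); print(np.round(r[0],1),round(r[1],1), onz(T,a,48).round(1))
# brass lines
hsv=cv2.cvtColor(T["pixels"],cv2.COLOR_BGR2HSV)
m=cv2.inRange(hsv,(15,80,110),(35,255,255)); k=np.zeros_like(m);k[160:240,236:342]=m[160:240,236:342]
ys,xs=np.nonzero(k); P=np.array([onz(T,(x,y),75)[:2] for x,y in zip(xs,ys)],np.float32)
r=cv2.minAreaRect(P); print("chuck squares",r)
for a,z in (((366+632/5-85+0,140+125/5),None),):pass
for nm,uv,z in (("btn",(365+(640-425)/5,140+120/5),95),("knob",(365+(640-425)/5,140+285/5),109)):
    print(nm,onz(T,uv,z).round(1))
cs=[(492,82),(717,66),(763,378),(532,395)]
C=np.array([onz(T,(365+(u-425)/5,140+v/5),86)[:2] for u,v in cs]);print(C.round(1).tolist(),C.mean(0),np.linalg.norm(np.diff(C,axis=0),axis=1))
sh=lambda u,v:(300+u/4,335+(v-245)/4)
print("btn tri",tri(T,(365+215/5,164),S,sh(385,382)))
```

```text
[[168.9, 178.3], [165.5, 206.7], [168.5, 238.9], [131.9, 239.6], [166.6, 268.6]]
[[259.7, 143.4], [292.5, 159.5], [320.5, 159.5], [233.3, 164.1], [261.5, 163.5]]
[628.4 316.7  37.6] 1.6 [626.4 314.7  48. ]
[545.7 325.   37.7] 2.1 [544.6 323.   48. ]
[453.5 315.4  37.6] 3.4 [453.7 313.5  48. ]
[454.3 416.9  37.2] 2.9 [454.1 414.1  48. ]
[371.2 319.1  38.8] 3.0 [371.9 317.5  48. ]
chuck squares ((553.9697265625, -19.40521240234375), (253.8356475830078, 171.14950561523438), 86.78750610351562)
btn [ 639.3 -351.9   95. ]
knob [ 543.  -340.6  109. ]
[[665.7, -273.7], [672.2, -400.1], [494.7, -410.7], [488.3, -283.9]] [ 580.23998501 -342.10487403] [126.58527808 177.77209103 126.91236896]
btn tri (array([ 637.10608258, -348.95505164,  105.26839237]), np.float64(1.564644323702507))
```

>>> step_arm(moves=[{"tx": 372, "ty": -235, "tz": -36}, {"tx": 372, "ty": -235, "tz": -36}, {"tx": 372, "ty": -235, "tz": -36}, {"tx": 372, "ty": -235, "tz": -36}, {"tx": 372, "ty": -235, "tz": -36}, {"tx": 372, "ty": -235, "tz": -36}, {"tx": 372, "ty": -235, "tz": -36}, {"tx": 372, "ty": -235, "tz": -36}, {"tx": 372, "ty": -235, "tz": -36}, {"tx": 372, "ty": -235, "tz": -36}, {"tx": 372, "ty": -235, "tz": -36}, {"tx": 372, "ty": -235, "tz": -36}], grip=52)

```text
validation failed for argument at $.mo...
```

>>> step_arm(moves=[{"tx": 320, "ty": -405, "tz": 0}, {"tx": 320, "ty": -405, "tz": 0}, {"tx": 320, "ty": -405, "tz": 0}, {"tx": 320, "ty": -405, "tz": 0}, {"tx": 320, "ty": -405, "tz": 0}, {"tx": 320, "ty": -405, "tz": 0}, {"tx": 320, "ty": -405, "tz": 0}, {"tx": 320, "ty": -405, "tz": 0}, {"tx": 320, "ty": -405, "tz": 0}, {"tx": 320, "ty": -405, "tz": 0}, {"tx": 320, "ty": -405, "tz": 0}, {"tx": 320, "ty": -405, "tz": 0}])

```text
validation failed for argument at $.mo...
```

Run:
```python
from h import *
T=cam("top","top1.png");W=cam("wrist","wrist1.png")
s=env.state();print(s["t"],s["eef_pos"],s["tcp_rot"],s["joints"].round(2),s["opening"]*95)
o=np.hstack([T["pixels"][190:420,200:480],W["pixels"][::2,::2][:210,:280] if 0 else cv2.resize(W["pixels"],(306,230))])
cv2.imwrite("pics/c1.png",o)
print(W["mtx"].round(1).tolist(),proj(W,(626.5,315,40)))
```

```text
0.3 [ 259.31734362 -568.61598993  214.47149885] [-3.1413265e+00 -4.4410926e-05  4.2781030e-01] [-1.25  0.49  1.56  0.    1.09 -0.11] 95.15210971485305
[[304.2, 0.0, 275.4], [0.0, 304.2, 207.2], [0.0, 0.0, 1.0]] [-1039.52905736 -1186.4080314 ]
```

View pics/c1.png

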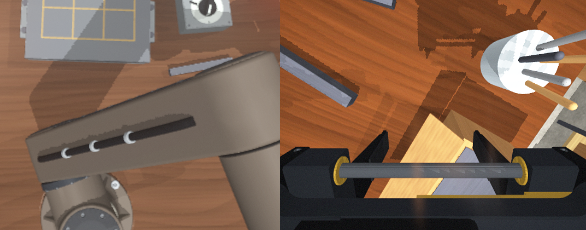

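The arm didn't move: both calls were refused, probably because every row needs all four numbers. I'll send them again with roll.

>>> step_arm(moves=[{"tx": 372, "ty": -235, "tz": -36, "roll": 0}, {"tx": 372, "ty": -235, "tz": -36, "roll": 0}, {"tx": 372, "ty": -235, "tz": -36, "roll": 0}, {"tx": 372, "ty": -235, "tz": -36, "roll": 0}, {"tx": 372, "ty": -235, "tz": -36, "roll": 0}, {"tx": 372, "ty": -235, "tz": -36, "roll": 0}, {"tx": 372, "ty": -235, "tz": -36, "roll": 0}, {"tx": 372, "ty": -235, "tz": -36, "roll": 0}, {"tx": 372, "ty": -235, "tz": -36, "roll": 0}, {"tx": 372, "ty": -235, "tz": -36, "roll": 0}, {"tx": 372, "ty": -235, "tz": -36, "roll": 0}, {"tx": 372, "ty": -235, "tz": -36, "roll": 0}], grip=52)

```text
t: 1.3
eef_pos: [502.3, -197.0, 251.1]
tcp_rot: [3.141, -0.001, 0.432]
ft_force: [-0.9, 0.8, -0.1]
opening: 0.548
grip_force: 0.0
```

>>> step_arm(moves=[{"tx": 326, "ty": -415, "tz": 0, "roll": 0}, {"tx": 326, "ty": -415, "tz": 0, "roll": 0}, {"tx": 326, "ty": -415, "tz": 0, "roll": 0}, {"tx": 326, "ty": -415, "tz": 0, "roll": 0}, {"tx": 326, "ty": -415, "tz": 0, "roll": 0}, {"tx": 326, "ty": -415, "tz": 0, "roll": 0}, {"tx": 326, "ty": -415, "tz": 0, "roll": 0}, {"tx": 326, "ty": -415, "tz": 0, "roll": 0}, {"tx": 326, "ty": -415, "tz": 0, "roll": 0}, {"tx": 326, "ty": -415, "tz": 0, "roll": 0}, {"tx": 326, "ty": -415, "tz": 0, "roll": 0}, {"tx": 326, "ty": -415, "tz": 0, "roll": 0}])

```text
t: 2.3
eef_pos: [618.5, 286.9, 250.5]
tcp_rot: [3.141, 0.0, 0.428]
ft_force: [-0.0, -0.9, 0.3]
opening: 0.549
grip_force: 0.0
```

Run:
```python
from h import *
T=cam("top","top2.png");W=cam("wrist","wrist2.png")
s=env.state();print(s["t"],s["eef_pos"],s["tcp_rot"],s["joints"].round(2))
o=np.hstack([cv2.resize(T["pixels"][150:350,200:480],(400,286)),cv2.resize(W["pixels"],(381,286))])
cv2.imwrite("pics/c2.png",o)
for p in ((626.5,315,40),(545,324,40)):print(proj(W,p))
```

```text
2.4 [618.49530893 289.82916853 249.49843141] [-3.14093495e+00  4.82988023e-05  4.31794614e-01] [0.34 0.55 1.36 0.   1.24 1.48]
[262.53819206 170.63710847]
[231.50752954 223.06012072]
```

View pics/c2.png

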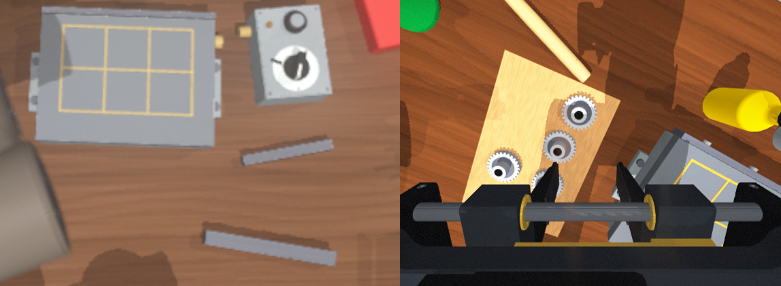

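The short bar is the upper one, ending near top px (370,261) and (432,251). The lower bar is longer, so it's the decoy. The wrist view puts gear 1 at about (263,166), close to the projected (262,171). I'll measure the bars and the moves next.

```bash
cat >> h.py <<'E'
def bars(c,z=25,roi=(350,235,480,345)):
    x0,y0,x1,y1=roi
    hsv=cv2.cvtColor(c["pixels"],cv2.COLOR_BGR2HSV)
    m=cv2.inRange(hsv,(0,0,40),(179,75,190)); k=np.zeros_like(m);k[y0:y1,x0:x1]=m[y0:y1,x0:x1]
    out=[]
    for q in cv2.findContours(k,0,2)[0]:
        if cv2.contourArea(q)>150:
            P=np.array([onz(c,p[0],z)[:2] for p in q],np.float32); out.append((cv2.contourArea(q),cv2.minAreaRect(P)))
    return out
E
python3 - <<'E'
from h import *
T=cam("top")
for b in bars(T):print(b)
print(rel(627.5,316,100),rel(627.5,316,20))
E
```

```text
(872.0, ((209.21231079101562, -294.8243408203125), (236.3631134033203, 30.106264114379883), 79.20023345947266))
(464.5, ((393.1478271484375, -331.9586181640625), (22.82244873046875, 185.56504821777344), 9.003559112548828))
[ 20.5 -22.2 149.5] [ 20.5 -22.2 229.5]
```

>>> step_arm(moves=[{"tx": 20, "ty": -22, "tz": 0, "roll": 0}, {"tx": 20, "ty": -22, "tz": 30, "roll": 0}, {"tx": 20, "ty": -22, "tz": 70, "roll": 0}, {"tx": 20, "ty": -22, "tz": 110, "roll": 0}, {"tx": 20, "ty": -22, "tz": 150, "roll": 0}, {"tx": 20, "ty": -22, "tz": 180, "roll": 0}, {"tx": 20, "ty": -22, "tz": 200, "roll": 0}, {"tx": 20, "ty": -22, "tz": 215, "roll": 0}, {"tx": 20, "ty": -22, "tz": 223, "roll": 0}, {"tx": 20, "ty": -22, "tz": 227, "roll": 0}, {"tx": 20, "ty": -22, "tz": 227, "roll": 0}, {"tx": 20, "ty": -22, "tz": 227, "roll": 0}])

```text
t: 3.45
eef_pos: [627.8, 313.3, 24.7]
tcp_rot: [3.141, -0.001, 0.427]
ft_force: [-0.2, 0.9, -0.0]
opening: 0.547
grip_force: 0.0
```

>>> step_arm(moves=[{"tx": 0, "ty": 0, "tz": 0, "roll": 0}, {"tx": 0, "ty": 0, "tz": 0, "roll": 0}, {"tx": 0, "ty": 0, "tz": 0, "roll": 0}, {"tx": 0, "ty": 0, "tz": 0, "roll": 0}, {"tx": 0, "ty": 0, "tz": 0, "roll": 0}, {"tx": 0, "ty": 0, "tz": 0, "roll": 0}], grip=20)

```text
t: 3.95
eef_pos: [627.4, 314.0, 24.2]
tcp_rot: [-3.141, -0.001, 0.428]
ft_force: [-1.5, 0.9, 5.7]
opening: 0.31
grip_force: 30.0
```

>>> step_arm(moves=[{"tx": 0, "ty": 0, "tz": -30, "roll": 0}, {"tx": 0, "ty": 0, "tz": -70, "roll": 0}, {"tx": 0, "ty": 0, "tz": -110, "roll": 0}, {"tx": 0, "ty": 0, "tz": -125, "roll": 0}, {"tx": -18, "ty": 31, "tz": -125, "roll": 0.08}, {"tx": -37, "ty": 62, "tz": -125, "roll": 0.16}, {"tx": -55, "ty": 93, "tz": -125, "roll": 0.24}, {"tx": -74, "ty": 125, "tz": -125, "roll": 0.32}, {"tx": -92, "ty": 156, "tz": -125, "roll": 0.4}, {"tx": -110, "ty": 187, "tz": -125, "roll": 0.44}, {"tx": -120, "ty": 205, "tz": -125, "roll": 0.484}, {"tx": -129, "ty": 218, "tz": -125, "roll": 0.484}])

```text
t: 4.95
eef_pos: [599.8, 59.3, 148.1]
tcp_rot: [3.141, 0.001, -0.061]
ft_force: [-0.2, -0.0, -4.8]
opening: 0.308
grip_force: 30.0
```

```bash
cat >> h.py <<'E'
PL=dict(bl=(600.6,62.1),bm=(595.9,-21.8),br=(591.2,-105.6),fl=(516.8,66.8),fm=(512.1,-17.),bar=(441.2,-13.1))
def goto(x,y,z,yaw=None):
    s=env.state(); print(round(s["t"],2),s["eef_pos"].round(1),s["tcp_rot"].round(3),"grip",s["grip_force"].round(1),round(s["opening"]*95.4,1),"->",rel(x,y,z),
      "" if yaw is None else round(s["tcp_rot"][2]-yaw,3))
E
python3 - <<'E'
from h import *
T=cam("top","top3.png")
goto(*PL["bl"],98,-.056)
hsv=cv2.cvtColor(T["pixels"],cv2.COLOR_BGR2HSV)
m=cv2.inRange(hsv,(22,150,100),(32,255,255));m[:100]=0;m[155:]=0
ys,xs=np.nonzero(m);print(xs.mean(),ys.max(),onz(T,(xs.mean(),ys.max()),0))
E
```

```text
Traceback (most recent call last):
  File "h.py", line 33, in goto
    s=env.state(); print(round(s["t"],2),s["eef_pos"].round(1),s["tcp_rot"].round(3),"grip",s["grip_force"].round(1),round(s["opening"]*95.4,1),"->",rel(x,y,z),
                                                                                            ^^^^^^^^^^^^^^^^^^^^^
AttributeError: 'float' object has no attribute 'round'
```

```bash
sed -i 's/s\["grip_force"\].round(1)/round(s["grip_force"],1)/' h.py
python3 - <<'E'
from h import *
T=cam("top","top3.png")
goto(*PL["bl"],98,-.056)
hsv=cv2.cvtColor(T["pixels"],cv2.COLOR_BGR2HSV)
m=cv2.inRange(hsv,(22,150,100),(32,255,255));m[:100]=0;m[155:]=0
ys,xs=np.nonzero(m);print(xs.mean(),ys.max(),onz(T,(xs.mean(),ys.max()),0))
E
```

```text
5.05 [599.7  59.3 148.1] [ 3.141e+00  1.000e-03 -5.900e-02] grip 30.0 29.2 -> [ 0.7 -2.8 50.1] -0.003<stdin>:6: RuntimeWarning: Mean of empty slice.
  ret = ret.dtype.type(ret / rcount)
Traceback (most recent call last):
ValueError: zero-size array to reduction operation maximum which has no identity
```

>>> step_arm(moves=[{"tx": 1, "ty": -3, "tz": 20, "roll": 0}, {"tx": 1, "ty": -3, "tz": 35, "roll": 0}, {"tx": 1, "ty": -3, "tz": 43, "roll": 0}, {"tx": 1, "ty": -3, "tz": 47, "roll": 0}, {"tx": 1, "ty": -3, "tz": 49, "roll": 0}, {"tx": 1, "ty": -3, "tz": 49.5, "roll": 0}, {"tx": 1, "ty": -3, "tz": 50, "roll": 0}, {"tx": 1, "ty": -3, "tz": 50, "roll": 0}])

```text
t: 5.72
eef_pos: [601.9, 64.9, 99.2]
tcp_rot: [-3.142, -0.001, -0.056]
ft_force: [-0.2, 0.9, -2.6]
opening: 0.307
grip_force: 30.0
```

>>> step_arm(moves=[{"tx": 0, "ty": 0, "tz": 0, "roll": 0}, {"tx": 0, "ty": 0, "tz": 0, "roll": 0}, {"tx": 0, "ty": 0, "tz": 0, "roll": 0}, {"tx": 0, "ty": 0, "tz": -25, "roll": 0}, {"tx": 0, "ty": 0, "tz": -55, "roll": 0}, {"tx": -10, "ty": -40, "tz": -60, "roll": 0}, {"tx": -22, "ty": -80, "tz": -60, "roll": 0}, {"tx": -34, "ty": -120, "tz": -60, "roll": 0}, {"tx": -45, "ty": -160, "tz": -60, "roll": 0}, {"tx": -57, "ty": -200, "tz": -60, "roll": 0}, {"tx": -68, "ty": -240, "tz": -60, "roll": 0}, {"tx": -71, "ty": -256, "tz": -60, "roll": 0}], grip=52)

```text
t: 6.72
eef_pos: [543.5, 328.6, 159.0]
tcp_rot: [-3.141, -0.001, -0.053]
ft_force: [0.3, -0.3, 0.7]
opening: 0.546
grip_force: 0.0
```

```bash
cat >> h.py <<'E'
def bores(c,zt,roi,thr=105,a0=6,a1=80):
    x0,y0,x1,y1=roi; g=cv2.cvtColor(c["pixels"],cv2.COLOR_BGR2GRAY)[y0:y1,x0:x1]
    n,_,st,ce=cv2.connectedComponentsWithStats((g<thr).astype(np.uint8))
    return [onz(c,ce[i]+[x0,y0],zt).round(1)[:2].tolist()+[int(st[i,4])] for i in range(1,n) if a0<=st[i,4]<=a1]
def discs(c,zt,roi,lo=175):
    "bright toothed rims: centre on plane zt"
    x0,y0,x1,y1=roi; m=cv2.inRange(c["pixels"],(lo,lo,lo),(255,255,255)); k=np.zeros_like(m);k[y0:y1,x0:x1]=m[y0:y1,x0:x1]
    k=cv2.morphologyEx(k,cv2.MORPH_CLOSE,np.ones((3,3)))
    out=[]
    for q in cv2.findContours(k,0,2)[0]:
        if cv2.contourArea(q)>200:
            P=np.array([onz(c,p[0],zt)[:2] for p in q],np.float32); (a,b),r=cv2.minEnclosingCircle(P); out.append((round(a,1),round(b,1),round(r,1)))
    return out
BRD=(116,168,193,286); CH=(230,160,348,240)
E
python3 - <<'E'
from h import *
T=cam("top","top4.png");S=cam("side","side4.png")
print(bores(T,41,BRD),discs(T,17,BRD)); print(bores(T,115,CH,110), discs(T,91,CH),discs(S,91,(250,185,385,320)))
goto(545,324.5,22,-.056)
o=np.zeros((480,780,3),np.uint8)
o[:,:]=np.hstack([cv2.resize(T["pixels"][150:290,110:350],(780,455))])[:1,:1]*0 
o[:280,:480]=cv2.resize(T["pixels"][150:290,110:350],(480,280)); o[:280,480:]=cv2.resize(S["pixels"][180:320,240:390],(300,280))
cv2.imwrite("pics/c4.png",o[:280])
E
```

```text
[[648.6, 402.9, 40], [381.3, 417.2, 7]] []
[[603.6, 64.8, 21]] [(603.7, 64.7, 35.0)] [(598.8, 61.0, 44.6)]
6.82 [544.3 326.9 158.7] [-3.141e+00 -1.000e-03 -5.300e-02] grip 0.0 52.3 -> [  0.8   2.3 136.7] 0.003
```

View pics/c4.png

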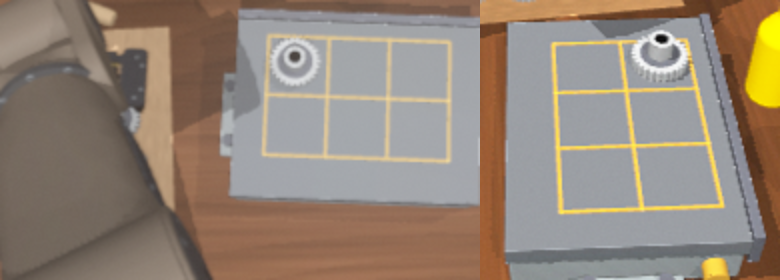

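Gear 1 lies hub-up in the back left square. Top view puts it at (603.7,64.7), within 4 mm of the square's centre and inside the lines. On to gear 2.

>>> step_arm(moves=[{"tx": 1, "ty": 2, "tz": 35, "roll": 0}, {"tx": 1, "ty": 2, "tz": 75, "roll": 0}, {"tx": 1, "ty": 2, "tz": 105, "roll": 0}, {"tx": 1, "ty": 2, "tz": 122, "roll": 0}, {"tx": 1, "ty": 2, "tz": 132, "roll": 0}, {"tx": 1, "ty": 2, "tz": 136, "roll": 0}, {"tx": 1, "ty": 2, "tz": 136, "roll": 0}, {"tx": 1, "ty": 2, "tz": 136, "roll": 0}])

```text
t: 7.48
eef_pos: [546.7, 322.0, 23.7]
tcp_rot: [-3.141, -0.001, -0.057]
ft_force: [-0.2, 0.3, 0.5]
opening: 0.548
grip_force: 0.0
```

>>> step_arm(moves=[{"tx": 0, "ty": 0, "tz": 0, "roll": 0}, {"tx": 0, "ty": 0, "tz": 0, "roll": 0}, {"tx": 0, "ty": 0, "tz": 0, "roll": 0}, {"tx": 0, "ty": 0, "tz": 0, "roll": 0}, {"tx": 0, "ty": 0, "tz": 0, "roll": 0}, {"tx": 0, "ty": 0, "tz": 0, "roll": 0}], grip=20)

```text
t: 7.98
eef_pos: [546.3, 322.7, 23.3]
tcp_rot: [-3.141, -0.001, -0.056]
ft_force: [-1.1, 2.2, 6.2]
opening: 0.307
grip_force: 30.0
```

>>> step_arm(moves=[{"tx": 0, "ty": 0, "tz": -30, "roll": 0}, {"tx": 0, "ty": 0, "tz": -70, "roll": 0}, {"tx": 0, "ty": 0, "tz": -110, "roll": 0}, {"tx": 2, "ty": 15, "tz": -138, "roll": 0}, {"tx": 10, "ty": 52, "tz": -140, "roll": 0}, {"tx": 18, "ty": 92, "tz": -140, "roll": 0}, {"tx": 26, "ty": 132, "tz": -140, "roll": 0}, {"tx": 34, "ty": 172, "tz": -140, "roll": 0}, {"tx": 42, "ty": 212, "tz": -140, "roll": 0}, {"tx": 50, "ty": 252, "tz": -140, "roll": 0}, {"tx": 59, "ty": 292, "tz": -140, "roll": 0}, {"tx": 66, "ty": 325, "tz": -140, "roll": 0}])

```text
t: 8.98
eef_pos: [593.1, -8.7, 162.1]
tcp_rot: [3.141, 0.001, -0.057]
ft_force: [-0.4, 0.5, -3.3]
opening: 0.309
grip_force: 30.0
```

>>> step_arm(moves=[{"tx": 3, "ty": 16, "tz": 0, "roll": 0}, {"tx": 3, "ty": 16, "tz": 0, "roll": 0}])

```text
t: 9.15
eef_pos: [595.5, -25.7, 161.9]
tcp_rot: [3.141, 0.001, -0.06]
ft_force: [-0.0, 0.6, -4.4]
opening: 0.305
grip_force: 30.0
```

Run:
```python
from h import *
T=cam("top","top5.png")
goto(*PL["bm"],98,-.056)
print(bores(T,41,BRD),discs(T,17,BRD,150))
```

```text
9.2 [595.2 -23.8 161.9] [ 3.141e+00  2.000e-03 -5.900e-02] grip 30.0 29.3 -> [ 0.6 -2.  63.9] -0.003
[[487.7, 278.5, 72], [455.2, 416.0, 17]] [(504.3, 367.9, 196.2)]
```

>>> step_arm(moves=[{"tx": 1, "ty": -1, "tz": 25, "roll": 0}, {"tx": 1, "ty": -1, "tz": 45, "roll": 0}, {"tx": 1, "ty": -1, "tz": 55, "roll": 0}, {"tx": 1, "ty": -1, "tz": 60, "roll": 0}, {"tx": 1, "ty": -1, "tz": 62, "roll": 0}, {"tx": 1, "ty": -1, "tz": 63, "roll": 0}, {"tx": 1, "ty": -1, "tz": 64, "roll": 0}, {"tx": 1, "ty": -1, "tz": 64, "roll": 0}])

```text
t: 9.87
eef_pos: [597.0, -21.0, 99.3]
tcp_rot: [3.141, -0.001, -0.056]
ft_force: [0.0, 0.5, -3.8]
opening: 0.309
grip_force: 30.0
```

>>> step_arm(moves=[{"tx": 0, "ty": 0, "tz": 0, "roll": 0}, {"tx": 0, "ty": 0, "tz": 0, "roll": 0}, {"tx": 0, "ty": 0, "tz": 0, "roll": 0}, {"tx": 0, "ty": 0, "tz": -25, "roll": 0}, {"tx": 0, "ty": 0, "tz": -55, "roll": 0}, {"tx": -15, "ty": -32, "tz": -60, "roll": 0}, {"tx": -33, "ty": -68, "tz": -60, "roll": 0}, {"tx": -51, "ty": -104, "tz": -60, "roll": 0}, {"tx": -69, "ty": -140, "tz": -60, "roll": 0}, {"tx": -87, "ty": -176, "tz": -60, "roll": 0}, {"tx": -105, "ty": -212, "tz": -60, "roll": 0}, {"tx": -123, "ty": -248, "tz": -60, "roll": 0}], grip=52)

```text
t: 10.87
eef_pos: [487.0, 235.0, 159.2]
tcp_rot: [-3.141, -0.001, -0.057]
ft_force: [0.4, 0.0, -0.3]
opening: 0.542
grip_force: 0.0
```

>>> step_arm(moves=[{"tx": -20, "ty": -40, "tz": 0, "roll": 0}, {"tx": -39, "ty": -79, "tz": 0, "roll": 0}, {"tx": -39, "ty": -79, "tz": 0, "roll": 0}, {"tx": -39, "ty": -79, "tz": 0, "roll": 0}])

```text
t: 11.2
eef_pos: [452.3, 316.5, 159.0]
tcp_rot: [-3.141, -0.001, -0.052]
ft_force: [1.5, -0.5, -0.1]
opening: 0.543
grip_force: 0.0
```

Run:
```python
from h import *
T=cam("top","top6.png");W=cam("wrist","wrist6.png")
print(bores(T,115,CH,110), discs(T,91,CH))
goto(453.7,314.5,22,-.056)
for p in ((453.7,314.5,40),(454.2,415.5,40),(371.7,318,40)):print(proj(W,p).round(0))
```

```text
[[603.6, 64.8, 21], [596.3, -21.0, 22]] [(595.9, -21.5, 35.1), (603.7, 64.7, 35.0)]
11.3 [453.5 314.2 158.8] [ 3.142 -0.    -0.056] grip 0.0 52.3 -> [  0.2  -0.3 136.8] 0.0
[277. 202.]
[175. 207.]
[278. 275.]
```

View pics/wrist6.png

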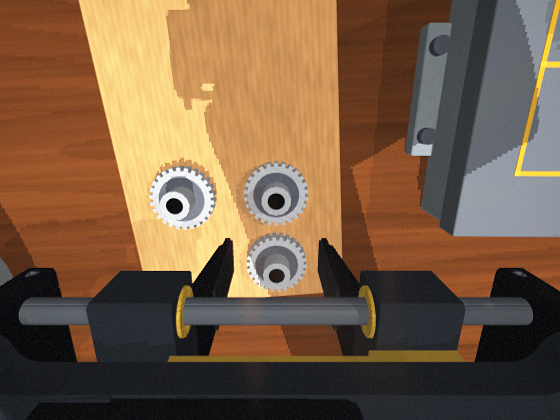

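Gear 2 sits at (595.9,-21.5), spot on. In the wrist view the remaining bores are at (277,202), (175,206) and (277,276), all as predicted, so no gear has shifted. I'll pick gear 3.

>>> step_arm(moves=[{"tx": 0, "ty": 0, "tz": 35, "roll": 0}, {"tx": 0, "ty": 0, "tz": 75, "roll": 0}, {"tx": 0, "ty": 0, "tz": 105, "roll": 0}, {"tx": 0, "ty": 0, "tz": 122, "roll": 0}, {"tx": 0, "ty": 0, "tz": 132, "roll": 0}, {"tx": 0, "ty": 0, "tz": 136, "roll": 0}, {"tx": 0, "ty": 0, "tz": 136, "roll": 0}, {"tx": 0, "ty": 0, "tz": 136, "roll": 0}])

```text
t: 11.97
eef_pos: [454.1, 314.2, 23.5]
tcp_rot: [-3.141, -0.001, -0.057]
ft_force: [0.3, -0.2, 0.4]
opening: 0.545
grip_force: 0.0
```

>>> step_arm(moves=[{"tx": 0, "ty": 0, "tz": 0, "roll": 0}, {"tx": 0, "ty": 0, "tz": 0, "roll": 0}, {"tx": 0, "ty": 0, "tz": 0, "roll": 0}, {"tx": 0, "ty": 0, "tz": 0, "roll": 0}, {"tx": 0, "ty": 0, "tz": 0, "roll": 0}, {"tx": 0, "ty": 0, "tz": 0, "roll": 0}], grip=20)

```text
t: 12.47
eef_pos: [453.5, 314.6, 23.1]
tcp_rot: [-3.141, -0.001, -0.056]
ft_force: [-1.3, 0.8, 6.9]
opening: 0.307
grip_force: 30.0
```

>>> step_arm(moves=[{"tx": 0, "ty": 0, "tz": -30, "roll": 0}, {"tx": 0, "ty": 0, "tz": -70, "roll": 0}, {"tx": 0, "ty": 0, "tz": -110, "roll": 0}, {"tx": 5, "ty": 15, "tz": -138, "roll": 0}, {"tx": 20, "ty": 51, "tz": -140, "roll": 0}, {"tx": 34, "ty": 88, "tz": -140, "roll": 0}, {"tx": 49, "ty": 125, "tz": -140, "roll": 0}, {"tx": 63, "ty": 162, "tz": -140, "roll": 0}, {"tx": 78, "ty": 199, "tz": -140, "roll": 0}, {"tx": 92, "ty": 236, "tz": -140, "roll": 0}, {"tx": 107, "ty": 273, "tz": -140, "roll": 0}, {"tx": 121, "ty": 310, "tz": -140, "roll": 0}])

```text
t: 13.47
eef_pos: [556.7, -3.8, 162.4]
tcp_rot: [3.142, 0.001, -0.056]
ft_force: [1.4, 1.3, -3.9]
opening: 0.309
grip_force: 30.0
```

>>> step_arm(moves=[{"tx": 14, "ty": 37, "tz": 0, "roll": 0}, {"tx": 28, "ty": 72, "tz": 0, "roll": 0}, {"tx": 40, "ty": 102, "tz": 0, "roll": 0}, {"tx": 40, "ty": 102, "tz": 0, "roll": 0}])

```text
t: 13.8
eef_pos: [592.2, -111.1, 162.0]
tcp_rot: [3.14, -0.001, -0.06]
ft_force: [-0.9, 0.7, -3.9]
opening: 0.311
grip_force: 30.0
```

Run:
```python
from h import *
T=cam("top")
goto(*PL["br"],98,-.056)
print(bores(T,41,BRD))
```

```text
13.85 [ 591.1 -108.6  161.8] [ 3.142e+00  1.000e-03 -6.000e-02] grip 30.0 29.3 -> [-0.1 -3.  63.8] -0.004
[[455.2, 416.0, 17], [372.3, 318.7, 18]]
```

>>> step_arm(moves=[{"tx": 0, "ty": -1, "tz": 25, "roll": 0}, {"tx": 0, "ty": -1, "tz": 45, "roll": 0}, {"tx": 0, "ty": -1, "tz": 55, "roll": 0}, {"tx": 0, "ty": -1, "tz": 60, "roll": 0}, {"tx": 0, "ty": -1, "tz": 63, "roll": 0}, {"tx": 0, "ty": -1, "tz": 65, "roll": 0}, {"tx": 0, "ty": -1, "tz": 65, "roll": 0}, {"tx": 0, "ty": -1, "tz": 65, "roll": 0}])

```text
t: 14.52
eef_pos: [591.4, -104.9, 98.5]
tcp_rot: [3.141, -0.001, -0.056]
ft_force: [-0.5, -0.6, -2.8]
opening: 0.309
grip_force: 30.0
```

>>> step_arm(moves=[{"tx": 0, "ty": 0, "tz": 0, "roll": 0}, {"tx": 0, "ty": 0, "tz": 0, "roll": 0}, {"tx": 0, "ty": 0, "tz": 0, "roll": 0}, {"tx": 0, "ty": 0, "tz": -25, "roll": 0}, {"tx": 0, "ty": 0, "tz": -55, "roll": 0}, {"tx": -18, "ty": -30, "tz": -60, "roll": 0}, {"tx": -38, "ty": -64, "tz": -60, "roll": 0}, {"tx": -58, "ty": -98, "tz": -60, "roll": 0}, {"tx": -78, "ty": -132, "tz": -60, "roll": 0}, {"tx": -98, "ty": -166, "tz": -60, "roll": 0}, {"tx": -118, "ty": -200, "tz": -60, "roll": 0}, {"tx": -138, "ty": -234, "tz": -60, "roll": 0}], grip=52)

```text
t: 15.52
eef_pos: [465.4, 137.8, 158.1]
tcp_rot: [-3.141, -0.001, -0.057]
ft_force: [0.4, -0.0, -0.8]
opening: 0.543
grip_force: 0.0
```

>>> step_arm(moves=[{"tx": -20, "ty": -34, "tz": 0, "roll": 0}, {"tx": -40, "ty": -68, "tz": 0, "roll": 0}, {"tx": -60, "ty": -102, "tz": 0, "roll": 0}, {"tx": -80, "ty": -136, "tz": 0, "roll": 0}, {"tx": -105, "ty": -176, "tz": 0, "roll": 0}, {"tx": -105, "ty": -176, "tz": 0, "roll": 0}, {"tx": -105, "ty": -176, "tz": 0, "roll": 0}])

```text
t: 16.1
eef_pos: [370.3, 319.8, 157.9]
tcp_rot: [-3.141, -0.001, -0.052]
ft_force: [-0.1, -0.3, 0.1]
opening: 0.542
grip_force: 0.0
```

Run:
```python
from h import *
T=cam("top");W=cam("wrist","wrist7.png")
print(bores(T,115,CH,110), discs(T,91,CH))
goto(372,318.5,22,-.056)
print(bores(W,41,(150,150,340,300),45,10,400))
```

```text
[[603.6, 64.8, 21], [596.3, -21.0, 22], [591.9, -104.8, 19]] [(591.8, -105.8, 35.1), (595.1, -21.3, 35.0), (603.7, 64.7, 35.0)]
16.2 [371.6 317.8 157.7] [ 3.142 -0.    -0.055] grip 0.0 52.2 -> [  0.3  -0.8 135.7] 0.001
[[372.4, 319.3, 194]]
```

Gear 3 is well placed and the wrist view confirms gear 4 at (372,319).

>>> step_arm(moves=[{"tx": 0, "ty": -1, "tz": 35, "roll": 0}, {"tx": 0, "ty": -1, "tz": 75, "roll": 0}, {"tx": 0, "ty": -1, "tz": 105, "roll": 0}, {"tx": 0, "ty": -1, "tz": 122, "roll": 0}, {"tx": 0, "ty": -1, "tz": 131, "roll": 0}, {"tx": 0, "ty": -1, "tz": 135, "roll": 0}, {"tx": 0, "ty": -1, "tz": 135, "roll": 0}, {"tx": 0, "ty": -1, "tz": 135, "roll": 0}])

```text
t: 16.87
eef_pos: [372.2, 318.9, 23.4]
tcp_rot: [-3.141, -0.001, -0.057]
ft_force: [-0.1, -0.5, 0.2]
opening: 0.548
grip_force: 0.0
```

>>> step_arm(moves=[{"tx": 0, "ty": 0, "tz": 0, "roll": 0}, {"tx": 0, "ty": 0, "tz": 0, "roll": 0}, {"tx": 0, "ty": 0, "tz": 0, "roll": 0}, {"tx": 0, "ty": 0, "tz": 0, "roll": 0}, {"tx": 0, "ty": 0, "tz": 0, "roll": 0}, {"tx": 0, "ty": 0, "tz": 0, "roll": 0}], grip=20)

```text
t: 17.37
eef_pos: [371.6, 319.1, 23.1]
tcp_rot: [-3.141, -0.001, -0.056]
ft_force: [-2.0, -1.1, 6.4]
opening: 0.312
grip_force: 30.0
```

>>> step_arm(moves=[{"tx": 0, "ty": 0, "tz": -30, "roll": 0}, {"tx": 0, "ty": 0, "tz": -70, "roll": 0}, {"tx": 0, "ty": 0, "tz": -110, "roll": 0}, {"tx": 5, "ty": 12, "tz": -138, "roll": 0}, {"tx": 22, "ty": 46, "tz": -140, "roll": 0}, {"tx": 40, "ty": 82, "tz": -140, "roll": 0}, {"tx": 57, "ty": 118, "tz": -140, "roll": 0}, {"tx": 75, "ty": 154, "tz": -140, "roll": 0}, {"tx": 92, "ty": 190, "tz": -140, "roll": 0}, {"tx": 110, "ty": 226, "tz": -140, "roll": 0}, {"tx": 127, "ty": 262, "tz": -140, "roll": 0}, {"tx": 145, "ty": 298, "tz": -140, "roll": 0}])

```text
t: 18.37
eef_pos: [499.2, 11.5, 162.2]
tcp_rot: [-3.142, 0.001, -0.056]
ft_force: [1.2, 0.5, -5.0]
opening: 0.308
grip_force: 30.0
```

>>> step_arm(moves=[{"tx": 14, "ty": 29, "tz": 0, "roll": 0}, {"tx": 14, "ty": 29, "tz": 0, "roll": 0}, {"tx": 14, "ty": 29, "tz": 0, "roll": 0}])

```text
t: 18.62
eef_pos: [511.6, -17.8, 161.9]
tcp_rot: [-3.141, 0.002, -0.059]
ft_force: [-0.4, 0.8, -5.7]
opening: 0.31
grip_force: 30.0
```

Run:
```python
from h import *
T=cam("top")
goto(*PL["fm"],98,-.056)
print(bores(T,41,BRD))
```

```text
18.67 [511.2 -16.6 161.9] [-3.141e+00  2.000e-03 -5.800e-02] grip 30.0 29.4 -> [ 0.9  0.3 63.9] -0.002
[[455.2, 416.0, 17]]
```

>>> step_arm(moves=[{"tx": 0, "ty": 1, "tz": 25, "roll": 0}, {"tx": 0, "ty": 1, "tz": 45, "roll": 0}, {"tx": 0, "ty": 1, "tz": 55, "roll": 0}, {"tx": 0, "ty": 1, "tz": 60, "roll": 0}, {"tx": 0, "ty": 1, "tz": 63, "roll": 0}, {"tx": 0, "ty": 1, "tz": 65, "roll": 0}, {"tx": 0, "ty": 1, "tz": 65, "roll": 0}, {"tx": 0, "ty": 1, "tz": 65, "roll": 0}])

```text
t: 19.33
eef_pos: [512.1, -17.2, 98.3]
tcp_rot: [3.141, -0.001, -0.056]
ft_force: [-0.1, -1.1, -5.4]
opening: 0.307
grip_force: 30.0
```

>>> step_arm(moves=[{"tx": 0, "ty": 0, "tz": 0, "roll": 0}, {"tx": 0, "ty": 0, "tz": 0, "roll": 0}, {"tx": 0, "ty": 0, "tz": 0, "roll": 0}, {"tx": 0, "ty": 0, "tz": -25, "roll": 0}, {"tx": 0, "ty": 0, "tz": -55, "roll": 0}, {"tx": -7, "ty": -35, "tz": -60, "roll": 0}, {"tx": -14, "ty": -75, "tz": -60, "roll": 0}, {"tx": -22, "ty": -115, "tz": -60, "roll": 0}, {"tx": -29, "ty": -155, "tz": -60, "roll": 0}, {"tx": -37, "ty": -195, "tz": -60, "roll": 0}, {"tx": -45, "ty": -235, "tz": -60, "roll": 0}, {"tx": -52, "ty": -275, "tz": -60, "roll": 0}], grip=52)

```text
t: 20.33
eef_pos: [474.7, 262.1, 158.1]
tcp_rot: [-3.141, -0.001, -0.056]
ft_force: [0.8, -0.3, 0.2]
opening: 0.547
grip_force: 0.0
```

>>> step_arm(moves=[{"tx": -8, "ty": -40, "tz": 0, "roll": 0}, {"tx": -15, "ty": -80, "tz": 0, "roll": 0}, {"tx": -23, "ty": -120, "tz": 0, "roll": 0}, {"tx": -30, "ty": -154, "tz": 0, "roll": 0}, {"tx": -30, "ty": -154, "tz": 0, "roll": 0}, {"tx": -30, "ty": -154, "tz": 0, "roll": 0}])

```text
t: 20.83
eef_pos: [453.3, 417.1, 157.5]
tcp_rot: [-3.142, -0.0, -0.053]
ft_force: [-0.2, -0.5, 0.3]
opening: 0.544
grip_force: 0.0
```

Run:
```python
from h import *
T=cam("top");W=cam("wrist","wrist8.png")
print(bores(T,115,CH,110), discs(T,91,CH))
goto(454.5,415.5,22,-.056)
print(bores(W,41,(150,150,340,300),45,10,400))
```

```text
[[603.6, 64.8, 21], [596.3, -21.0, 22], [591.9, -104.8, 19], [513.2, -16.9, 19]] [(512.3, -17.6, 35.1), (591.8, -105.8, 35.1), (595.3, -21.4, 35.0), (603.7, 64.7, 35.0)]
20.93 [453.9 415.1 157.6] [ 3.141  0.    -0.056] grip 0.0 52.2 -> [  0.5  -0.5 135.6] -0.0
[[455.4, 416.3, 197]]
```

>>> step_arm(moves=[{"tx": 1, "ty": -1, "tz": 35, "roll": 0}, {"tx": 1, "ty": -1, "tz": 75, "roll": 0}, {"tx": 1, "ty": -1, "tz": 105, "roll": 0}, {"tx": 1, "ty": -1, "tz": 122, "roll": 0}, {"tx": 1, "ty": -1, "tz": 131, "roll": 0}, {"tx": 1, "ty": -1, "tz": 135, "roll": 0}, {"tx": 1, "ty": -1, "tz": 135, "roll": 0}, {"tx": 1, "ty": -1, "tz": 135, "roll": 0}])

```text
t: 21.6
eef_pos: [455.8, 416.5, 23.8]
tcp_rot: [-3.141, -0.001, -0.057]
ft_force: [-0.1, -0.5, 0.1]
opening: 0.548
grip_force: 0.0
```

>>> step_arm(moves=[{"tx": 0, "ty": 0, "tz": 0, "roll": 0}, {"tx": 0, "ty": 0, "tz": 0, "roll": 0}, {"tx": 0, "ty": 0, "tz": 0, "roll": 0}, {"tx": 0, "ty": 0, "tz": 0, "roll": 0}, {"tx": 0, "ty": 0, "tz": 0, "roll": 0}, {"tx": 0, "ty": 0, "tz": 0, "roll": 0}], grip=20)

```text
t: 22.1
eef_pos: [455.1, 416.5, 23.1]
tcp_rot: [-3.142, -0.0, -0.056]
ft_force: [-1.3, -2.2, 6.5]
opening: 0.312
grip_force: 30.0
```

>>> step_arm(moves=[{"tx": 0, "ty": 0, "tz": -30, "roll": 0}, {"tx": 0, "ty": 0, "tz": -70, "roll": 0}, {"tx": 0, "ty": 0, "tz": -110, "roll": 0}, {"tx": 3, "ty": 13, "tz": -138, "roll": 0}, {"tx": 12, "ty": 50, "tz": -140, "roll": 0}, {"tx": 21, "ty": 89, "tz": -140, "roll": 0}, {"tx": 30, "ty": 128, "tz": -140, "roll": 0}, {"tx": 39, "ty": 167, "tz": -140, "roll": 0}, {"tx": 48, "ty": 206, "tz": -140, "roll": 0}, {"tx": 57, "ty": 245, "tz": -140, "roll": 0}, {"tx": 67, "ty": 284, "tz": -140, "roll": 0}, {"tx": 76, "ty": 322, "tz": -140, "roll": 0}])

```text
t: 23.1
eef_pos: [512.5, 88.9, 162.2]
tcp_rot: [3.141, 0.001, -0.056]
ft_force: [1.7, -0.2, -5.0]
opening: 0.307
grip_force: 30.0
```

>>> step_arm(moves=[{"tx": 5, "ty": 23, "tz": 0, "roll": 0}, {"tx": 5, "ty": 23, "tz": 0, "roll": 0}, {"tx": 5, "ty": 23, "tz": 0, "roll": 0}])

```text
t: 23.35
eef_pos: [516.3, 66.4, 162.2]
tcp_rot: [3.142, 0.001, -0.059]
ft_force: [0.3, 0.9, -5.4]
opening: 0.306
grip_force: 30.0
```

Run:
```python
from h import *
T=cam("top")
goto(*PL["fl"],98,-.056)
print(bores(T,41,BRD))
```

```text
23.4 [516.2  67.3 162.2] [-3.142e+00  1.000e-03 -5.700e-02] grip 30.0 29.3 -> [ 0.6  0.5 64.2] -0.001
[]
```

>>> step_arm(moves=[{"tx": 0, "ty": 1, "tz": 25, "roll": 0}, {"tx": 0, "ty": 1, "tz": 45, "roll": 0}, {"tx": 0, "ty": 1, "tz": 55, "roll": 0}, {"tx": 0, "ty": 1, "tz": 60, "roll": 0}, {"tx": 0, "ty": 1, "tz": 63, "roll": 0}, {"tx": 0, "ty": 1, "tz": 65, "roll": 0}, {"tx": 0, "ty": 1, "tz": 65, "roll": 0}, {"tx": 0, "ty": 1, "tz": 65, "roll": 0}])

```text
t: 24.07
eef_pos: [516.9, 66.7, 98.3]
tcp_rot: [3.142, -0.001, -0.056]
ft_force: [-0.1, -0.0, -4.9]
opening: 0.307
grip_force: 30.0
```

>>> step_arm(moves=[{"tx": 0, "ty": 0, "tz": 0, "roll": 0}, {"tx": 0, "ty": 0, "tz": 0, "roll": 0}, {"tx": 0, "ty": 0, "tz": 0, "roll": 0}, {"tx": 0, "ty": 0, "tz": -25, "roll": 0}, {"tx": 0, "ty": 0, "tz": -60, "roll": 0}, {"tx": -8, "ty": 33, "tz": -80, "roll": -0.1}, {"tx": -17, "ty": 71, "tz": -80, "roll": -0.21}, {"tx": -27, "ty": 110, "tz": -80, "roll": -0.32}, {"tx": -37, "ty": 149, "tz": -80, "roll": -0.43}, {"tx": -47, "ty": 188, "tz": -80, "roll": -0.54}, {"tx": -57, "ty": 226, "tz": -80, "roll": -0.65}, {"tx": -66, "ty": 265, "tz": -80, "roll": -0.76}], grip=52)

```text
t: 25.07
eef_pos: [440.1, -179.8, 178.1]
tcp_rot: [3.141, -0.0, 0.689]
ft_force: [-0.4, -0.7, -0.1]
opening: 0.546
grip_force: 0.0
```

Run:
```python
from h import *
goto(393.1,-332,150,1.728)
```

```text
25.07 [ 440.1 -179.8  178.1] [ 3.141 -0.     0.689] grip 0.0 52.1 -> [-133.1   87.7   28.1] -1.039
```

>>> step_arm(moves=[{"tx": -25, "ty": 15, "tz": 5, "roll": -0.11}, {"tx": -50, "ty": 31, "tz": 10, "roll": -0.22}, {"tx": -75, "ty": 46, "tz": 15, "roll": -0.33}, {"tx": -100, "ty": 62, "tz": 20, "roll": -0.44}, {"tx": -122, "ty": 77, "tz": 28, "roll": -0.55}, {"tx": -122, "ty": 77, "tz": 28, "roll": -0.66}, {"tx": -122, "ty": 77, "tz": 28, "roll": -0.77}, {"tx": -122, "ty": 77, "tz": 28, "roll": -0.88}, {"tx": -122, "ty": 77, "tz": 28, "roll": -0.97}, {"tx": -122, "ty": 77, "tz": 28, "roll": -1.024}, {"tx": -122, "ty": 77, "tz": 28, "roll": -1.024}, {"tx": -122, "ty": 77, "tz": 28, "roll": -1.024}])

```text
t: 26.07
eef_pos: [394.9, -315.0, 149.9]
tcp_rot: [3.141, 0.001, 1.705]
ft_force: [-0.7, -0.0, 0.1]
opening: 0.546
grip_force: 0.0
```

Run:
```python
from h import *
T=cam("top");W=cam("wrist","wrist9.png")
print(bores(T,115,CH,110), discs(T,91,CH))
goto(393.1,-332,5,1.728)
print(W["view"].round(3).tolist())
c=lambda a,b:proj(W,(393.1+a*np.cos(.157)-b*np.sin(.157),-332+a*np.sin(.157)+b*np.cos(.157),25)).round(0)
print(c(-10,-90),c(10,-90),c(10,90),c(-10,90))
```

```text
[[653.4, 38.0, 14], [649.8, -37.8, 63], [603.8, 64.5, 22], [584.6, -4.1, 26], [596.3, -21.0, 22], [592.2, -104.7, 24], [579.7, -87.0, 28], [583.2, 74.4, 9], [516.8, 67.2, 27], [505.7, 82.2, 22], [502.2, -1.0, 31], [512.7, -16.6, 27]] []
26.17 [ 394.9 -314.9  149.8] [3.141 0.    1.706] grip 0.0 52.4 -> [-16.7  -4.1 144.8] -0.022
[[0.991, 0.133, 0.001, -350.129], [0.127, -0.948, 0.293, -362.864], [0.04, -0.29, -0.956, 224.331], [0.0, 0.0, 0.0, 1.0]]
[264. 293.] [282. 292.] [279. 125.] [257. 126.]
```

View pics/wrist9.png

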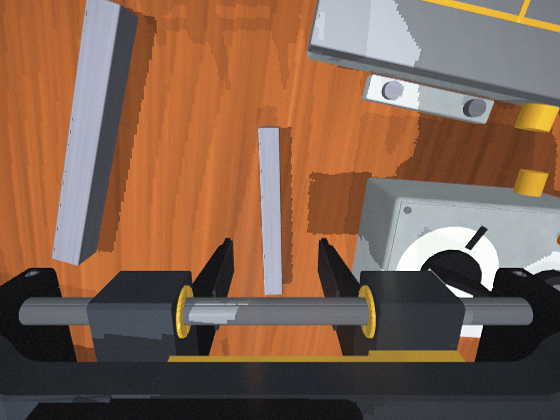

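The chuck shows all five gears. In the wrist view the short bar's top runs (259..279,127) to (265..283,294), within about 2 px of the projection. The control box edge is close to the gripper body, so I'll grip with the tip at z≈10 mm to keep the body above the box.

>>> step_arm(moves=[{"tx": -18, "ty": -3, "tz": 10, "roll": -0.022}, {"tx": -18, "ty": -3, "tz": 40, "roll": -0.022}, {"tx": -18, "ty": -3, "tz": 75, "roll": -0.022}, {"tx": -18, "ty": -3, "tz": 105, "roll": -0.022}, {"tx": -18, "ty": -3, "tz": 120, "roll": -0.022}, {"tx": -18, "ty": -3, "tz": 125, "roll": -0.022}, {"tx": -18, "ty": -3, "tz": 125, "roll": -0.022}, {"tx": -18, "ty": -3, "tz": 125, "roll": -0.022}])

```text
t: 26.83
eef_pos: [394.6, -333.4, 25.3]
tcp_rot: [3.141, 0.001, 1.729]
ft_force: [0.2, 0.6, 0.2]
opening: 0.547
grip_force: 0.0
```

Run:
```python
from h import *
goto(394,-333,10,1.728)
```

```text
26.83 [ 394.6 -333.4   25.3] [3.141e+00 1.000e-03 1.729e+00] grip 0.0 52.2 -> [ 0.5 -0.6 15.3] 0.001
```

>>> step_arm(moves=[{"tx": 0, "ty": 0, "tz": 8, "roll": 0}, {"tx": 0, "ty": 0, "tz": 14, "roll": 0}, {"tx": 0, "ty": 0, "tz": 15, "roll": 0}, {"tx": 0, "ty": 0, "tz": 15, "roll": 0}])

```text
t: 27.17
eef_pos: [394.4, -333.1, 9.6]
tcp_rot: [-3.142, -0.0, 1.729]
ft_force: [0.1, 1.5, 0.5]
opening: 0.547
grip_force: 0.0
```

>>> step_arm(moves=[{"tx": 0, "ty": 0, "tz": 0, "roll": 0}, {"tx": 0, "ty": 0, "tz": 0, "roll": 0}, {"tx": 0, "ty": 0, "tz": 0, "roll": 0}, {"tx": 0, "ty": 0, "tz": 0, "roll": 0}, {"tx": 0, "ty": 0, "tz": 0, "roll": 0}, {"tx": 0, "ty": 0, "tz": 0, "roll": 0}, {"tx": 0, "ty": 0, "tz": 0, "roll": 0}, {"tx": 0, "ty": 0, "tz": 0, "roll": 0}], grip=8)

```text
t: 27.83
eef_pos: [394.1, -333.1, 9.8]
tcp_rot: [-3.141, -0.0, 1.729]
ft_force: [-5.0, -0.5, 3.9]
opening: 0.209
grip_force: 30.0
```

>>> step_arm(moves=[{"tx": 0, "ty": 0, "tz": -25, "roll": 0}, {"tx": 0, "ty": 0, "tz": -60, "roll": 0}, {"tx": 0, "ty": 0, "tz": -100, "roll": 0}, {"tx": 8, "ty": 3, "tz": -125, "roll": 0.02}, {"tx": 40, "ty": 13, "tz": -125, "roll": 0.05}, {"tx": 76, "ty": 24, "tz": -125, "roll": 0.08}, {"tx": 112, "ty": 35, "tz": -125, "roll": 0.11}, {"tx": 148, "ty": 46, "tz": -125, "roll": 0.14}, {"tx": 184, "ty": 58, "tz": -125, "roll": 0.17}, {"tx": 220, "ty": 69, "tz": -125, "roll": 0.19}, {"tx": 256, "ty": 80, "tz": -125, "roll": 0.21}, {"tx": 290, "ty": 91, "tz": -125, "roll": 0.214}])

```text
t: 28.83
eef_pos: [438.0, -30.2, 134.3]
tcp_rot: [-3.141, -0.0, 1.514]
ft_force: [1.1, -0.5, -5.8]
opening: 0.211
grip_force: 30.0
```

>>> step_arm(moves=[{"tx": 14, "ty": 10, "tz": 0, "roll": 0}, {"tx": 14, "ty": 10, "tz": 0, "roll": 0}, {"tx": 14, "ty": 10, "tz": 0, "roll": 0}, {"tx": 14, "ty": 10, "tz": 0, "roll": 0}])

```text
t: 29.17
eef_pos: [448.8, -19.1, 134.3]
tcp_rot: [-3.141, -0.0, 1.516]
ft_force: [1.1, -0.5, -4.9]
opening: 0.208
grip_force: 30.0
```

Run:
```python
from h import *
W=cam("wrist","wrist10.png")
goto(*PL["bar"],85.5,1.515)
```

```text
29.22 [448.8 -19.4 134.3] [-3.141 -0.     1.515] grip 30.0 19.9 -> [ 5.9 -7.9 48.8] -0.0
```

View pics/wrist10.png

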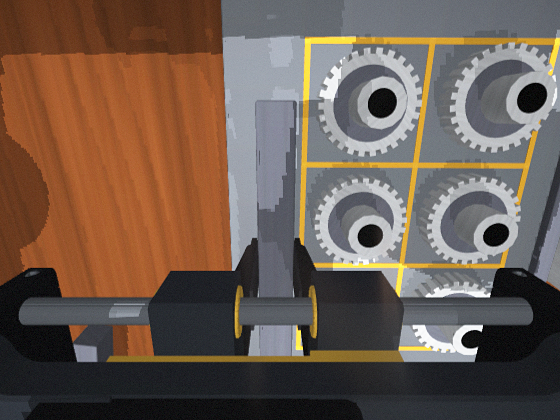

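The bar is held level at columns 257–297. All five gears sit inside their squares, the chuck's front edge is near column 225 and the front brass line near column 303. I'll cross-check the strip's middle from this view.

Run:
```python
from h import *
W=cam("wrist");p=W["pixels"];hsv=cv2.cvtColor(p,cv2.COLOR_BGR2HSV)
br=cv2.inRange(hsv,(18,120,120),(35,255,255)); sat=hsv[...,1]
B=[];E=[]
for r in range(60,260,6):
    c=np.nonzero(br[r,285:320])[0]
    if 2<=len(c)<=9:B.append(onz(W,(285+c.mean(),r),75)[:2])
for r in range(70,230,6):
    w=np.nonzero(sat[r,180:250]<60)[0]
    if len(w):E.append(onz(W,(180+w[0]-.5,r),75)[:2])
B=np.array(B);E=np.array(E)
for q in (B,E):
    f=np.polyfit(q[:,1],q[:,0],1);print(len(q),"slope",f[0].round(4),"x at y=-13:",np.polyval(f,-13.1).round(1),"resid",np.std(q[:,0]-np.polyval(f,q[:,1])).round(2))
# held bar
print(onz(W,(257,101),134.3-10+25),onz(W,(297,101),149.3))
T=cam("top");print(discs(T,91,CH))
goto(*PL["bar"],85.5,1.515)
```

```text
30 slope 0.0602 x at y=-13: 470.7 resid 0.17
27 slope 0.0592 x at y=-13: 412.7 resid 0.22
[445.37236337  70.60827544 149.3       ] [464.75066612  69.50970977 149.3       ]
[(592.5, -105.3, 34.8)]
29.32 [448.8 -19.6 134.5] [-3.141  0.     1.514] grip 30.0 20.1 -> [ 6.1 -8.  49. ] -0.001
```

>>> step_arm(moves=[{"tx": 6, "ty": -7.5, "tz": 0, "roll": 0.003}, {"tx": 6, "ty": -7.5, "tz": 15, "roll": 0.003}, {"tx": 6, "ty": -7.5, "tz": 30, "roll": 0.003}, {"tx": 6, "ty": -7.5, "tz": 40, "roll": 0.003}, {"tx": 6, "ty": -7.5, "tz": 45, "roll": 0.003}, {"tx": 6, "ty": -7.5, "tz": 47, "roll": 0.003}, {"tx": 6, "ty": -7.5, "tz": 47, "roll": 0.003}, {"tx": 6, "ty": -7.5, "tz": 47, "roll": 0.003}])

```text
t: 29.98
eef_pos: [442.1, -12.6, 88.0]
tcp_rot: [3.141, 0.0, 1.512]
ft_force: [-0.2, 0.4, -4.9]
opening: 0.207
grip_force: 30.0
```

>>> step_arm(moves=[{"tx": 0, "ty": 0, "tz": 1, "roll": 0}, {"tx": 0, "ty": 0, "tz": 2, "roll": 0}, {"tx": 0, "ty": 0, "tz": 2, "roll": 0}])

```text
t: 30.23
eef_pos: [442.1, -12.6, 85.8]
tcp_rot: [3.141, 0.0, 1.512]
ft_force: [0.1, 0.7, -5.8]
opening: 0.209
grip_force: 30.0
```

>>> step_arm(moves=[{"tx": 0, "ty": 0, "tz": 0, "roll": 0}, {"tx": 0, "ty": 0, "tz": 0, "roll": 0}, {"tx": 0, "ty": 0, "tz": 0, "roll": 0}, {"tx": 0, "ty": 0, "tz": -20, "roll": 0}, {"tx": 0, "ty": 0, "tz": -55, "roll": 0}, {"tx": 0, "ty": 0, "tz": -95, "roll": 0}, {"tx": -32, "ty": 12, "tz": -110, "roll": -0.11}, {"tx": -68, "ty": 25, "tz": -110, "roll": -0.22}, {"tx": -105, "ty": 39, "tz": -110, "roll": -0.33}, {"tx": -142, "ty": 53, "tz": -110, "roll": -0.44}, {"tx": -178, "ty": 67, "tz": -110, "roll": -0.55}, {"tx": -214, "ty": 80, "tz": -110, "roll": -0.66}], grip=32)

```text
t: 31.23
eef_pos: [509.7, -232.9, 196.0]
tcp_rot: [3.141, 0.001, 2.178]
ft_force: [1.8, 0.1, 0.7]
opening: 0.334
grip_force: 0.0
```

>>> step_arm(moves=[{"tx": 0, "ty": 0, "tz": 0, "roll": -0.11}, {"tx": 0, "ty": 0, "tz": 0, "roll": -0.22}, {"tx": 0, "ty": 0, "tz": 0, "roll": -0.33}, {"tx": 0, "ty": 0, "tz": 0, "roll": -0.44}, {"tx": 0, "ty": 0, "tz": 0, "roll": -0.55}, {"tx": 0, "ty": 0, "tz": 0, "roll": -0.66}, {"tx": 0, "ty": 0, "tz": 0, "roll": -0.77}, {"tx": 0, "ty": 0, "tz": 0, "roll": -0.88}, {"tx": 0, "ty": 0, "tz": 0, "roll": -0.99}, {"tx": 0, "ty": 0, "tz": 0, "roll": -1.03}, {"tx": 0, "ty": 0, "tz": 0, "roll": -1.03}])

```text
t: 32.15
eef_pos: [509.4, -230.9, 195.8]
tcp_rot: [-3.141, 0.0, -3.079]
ft_force: [0.3, -0.6, 0.8]
opening: 0.338
grip_force: 0.0
```

Run:
```python
from h import *
T=cam("top","top11.png");W=cam("wrist","wrist11.png")
print(discs(T,91,CH)); print(bars(T,100,(225,232,360,254)))
goto(543,-340.6,190,3.2)
t=cv2.resize(T["pixels"][140:265,215:440],(800,444))
cv2.imwrite("pics/c11.png",t)
```

```text
[]
[(2812.0, ((428.4881286621094, -25.017547607421875), (357.87811279296875, 56.32865524291992), 88.61981201171875))]
32.25 [ 509.4 -230.9  195.8] [-3.141  0.    -3.083] grip 0.0 32.3 -> [ -27.  -111.5    5.8] -6.283
```

View pics/c11.png

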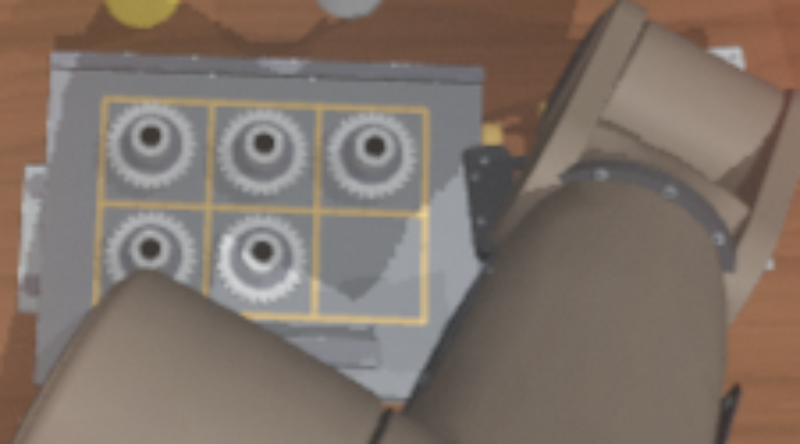

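All five gears are inside their squares and the bar lies on the strip, partly behind the arm. Now I'll move over the knob.

>>> step_arm(moves=[{"tx": -9, "ty": -35, "tz": -15, "roll": 0}, {"tx": -18, "ty": -72, "tz": -30, "roll": 0}, {"tx": -27, "ty": -110, "tz": -44, "roll": 0}, {"tx": -27, "ty": -111, "tz": -44, "roll": 0}, {"tx": -27, "ty": -111, "tz": -44, "roll": 0}, {"tx": -27, "ty": -111, "tz": -44, "roll": 0}])

```text
t: 32.75
eef_pos: [542.6, -339.5, 239.0]
tcp_rot: [3.141, -0.001, -3.082]
ft_force: [0.1, -0.5, -0.3]
opening: 0.335
grip_force: 0.0
```

Run:
```python
from h import *
W=cam("wrist","wrist12.png")
goto(543,-340.6,105,-3.083)
print(proj(W,(543,-340.6,122)),proj(W,(543,-340.6,86)))
```

```text
32.8 [ 542.6 -339.   239. ] [ 3.141e+00 -1.000e-03 -3.081e+00] grip 0.0 32.1 -> [ -0.3  -1.6 134. ] 0.002
[273.60056585 201.98479687] [273.77115647 192.97654351]
```

View pics/wrist12.png

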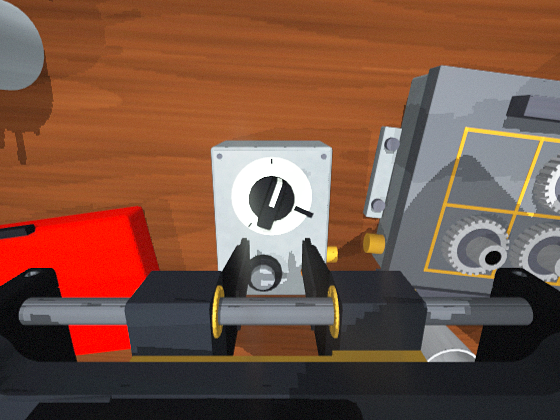

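The dial centre is near (272,195) and the index mark runs out to about (312,215). The white pointer leans right at about (278,188), so the knob is some 0.3 rad clockwise of 0. I'll measure the angles.

Run:
```python
from h import *
W=cam("wrist");p=W["pixels"];g=cv2.cvtColor(p,cv2.COLOR_BGR2GRAY)
def comps(m,z,x0,y0,x1,y1,amin=8):
    k=np.zeros_like(m);k[y0:y1,x0:x1]=m[y0:y1,x0:x1]
    n,l,st,ce=cv2.connectedComponentsWithStats(k)
    for i in range(1,n):
        if st[i,4]<amin: continue
        ys,xs=np.nonzero(l==i);P=np.array([onz(W,(x,y),z)[:2] for x,y in zip(xs,ys)])
        c=P.mean(0);u,s,v=np.linalg.svd(P-c,full_matrices=False);print(z,st[i].tolist(),ce[i].round(1),"world",c.round(1),"dir deg",np.degrees(np.arctan2(v[0,1],v[0,0])).round(1),"size",(s/np.sqrt(len(P))*3.46).round(1))
dark=(g<90).astype(np.uint8); wh=(g>170).astype(np.uint8)
print("dark");comps(dark,87,228,152,316,240)
print("white");comps(wh,122,255,170,292,222); comps(wh,87,228,152,316,240,300)
q=max(cv2.findContours(cv2.inRange(p,(215,215,215),(255,255,255))[150:240,225:316],0,2)[0],key=cv2.contourArea)+[225,150]
P=np.array([onz(W,x[0],87)[:2] for x in q],np.float32);print("dial",cv2.minEnclosingCircle(P),cv2.fitEllipse(P))
cv2.imwrite("pics/kn.png",cv2.resize(p[145:295,205:335],None,fx=4,fy=4,interpolation=cv2.INTER_CUBIC))
```

```text
dark
87 [249, 176, 44, 53, 1426] [270.3 200.7] world [ 552.  -343.4] dir deg -1.3 size [51.4 41.8]
87 [294, 206, 19, 11, 79] [302.8 211.5] world [ 562.1 -306.5] dir deg 68.9 size [21.5  4.9]
87 [305, 238, 5, 2, 10] [307.  238.5] world [ 594.2 -298.9] dir deg 93.1 size [5.6 2.1]
white
122 [255, 170, 37, 37, 495] [274.9 180.3] world [ 521.4 -340.1] dir deg 21.9 size [34.3 32.9]
122 [273, 209, 19, 13, 91] [285.9 217.8] world [ 558.7 -326.9] dir deg 122.1 size [17.6  8.2]
122 [255, 215, 2, 7, 13] [255.5 218.2] world [ 561.  -357.2] dir deg 4.3 size [6.9 1.7]
87 [228, 152, 88, 88, 6014] [271.5 193.7] world [ 544.6 -342.5] dir deg -5.9 size [108.7 105.6]
dial ((538.8548583984375, -344.6592712402344), 63.16581344604492) ((538.8321533203125, -346.4214172363281), (98.99124145507812, 118.15082550048828), 88.82550048828125)
```

View pics/kn.png

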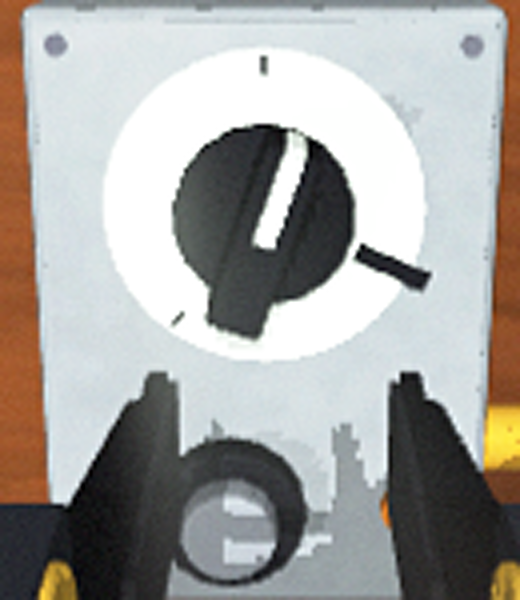

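Run:
```python
from h import *
W=cam("wrist")
w=lambda u,v,z:onz(W,(205+u/4-.4,145+v/4-.4),z)[:2]
c=w(265,204,87);print("dial c",c)
ang=lambda d:np.degrees(np.arctan2(d[1],d[0]))
t0=ang(w(264,65,87)-c);ix=ang(w(394,267,87)-c);i2=ang(w(428,282,87)-w(360,252,87));t1=ang(w(179,319,87)-c)
pt=ang(w(298,132,122)-w(265,248,122));pt2=ang(w(298,132,122)-c)
print("tick0",t0,"index",ix,i2,"tick1",t1,"pointer",pt,pt2)
bar=[w(u,v,122) for u,v in((208,330),(262,340))];print("bar tail mid",np.mean(bar,axis=0),"width",np.linalg.norm(bar[0]-bar[1]),"tip",w(298,132,122))
print("btn",w(230,531,100)) 
print([np.round(W["view"],4).tolist()])
goto(*c,105,None)
```

```text
dial c [ 546.10281843 -342.94973669]
tick0 -176.39862525958517 index 66.6189257233837 68.86416942266757 tick1 -32.605954143177385 pointer 167.98707584292066 165.9570588274584
bar tail mid [ 571.54790019 -348.63493385] width 13.90644978429584 tip [ 518.51192615 -336.04858665]
btn [ 640.06320555 -347.5667692 ]
[[[-0.0602, 0.9982, 0.0003, 370.1911], [0.9549, 0.0575, 0.2914, -539.8388], [0.2908, 0.0178, -0.9566, 264.7719], [0.0, 0.0, 0.0, 1.0]]]
32.9 [ 542.9 -338.8  239.4] [ 3.141e+00 -1.000e-03 -3.080e+00] grip 0.0 32.2 -> [ -3.   -4.4 134.4]
```

The numbers agree with the model: box yaw is about 3.4° and the index direction about 68.5°, against 69° expected. The pointer is at about 167.5°, so the knob needs about 1.72 rad clockwise. Now I'll align and lower onto it.

>>> step_arm(moves=[{"tx": -2, "ty": -4, "tz": 10, "roll": 0.1}, {"tx": -2, "ty": -4, "tz": 30, "roll": 0.2}, {"tx": -2, "ty": -4, "tz": 60, "roll": 0.28}, {"tx": -2, "ty": -4, "tz": 90, "roll": 0.28}, {"tx": -2, "ty": -4, "tz": 115, "roll": 0.28}, {"tx": -2, "ty": -4, "tz": 130, "roll": 0.28}, {"tx": -2, "ty": -4, "tz": 138, "roll": 0.28}, {"tx": -2, "ty": -4, "tz": 141, "roll": 0.28}, {"tx": -2, "ty": -4, "tz": 141, "roll": 0.28}, {"tx": -2, "ty": -4, "tz": 141, "roll": 0.28}])

```text
t: 33.73
eef_pos: [545.8, -343.9, 99.7]
tcp_rot: [-3.141, 0.001, 2.923]
ft_force: [-0.1, -0.1, 0.8]
opening: 0.337
grip_force: 0.0
```

>>> step_arm(moves=[{"tx": 0, "ty": 0, "tz": 0, "roll": 0}, {"tx": 0, "ty": 0, "tz": 0, "roll": 0}, {"tx": 0, "ty": 0, "tz": 0, "roll": 0}, {"tx": 0, "ty": 0, "tz": 0, "roll": 0}, {"tx": 0, "ty": 0, "tz": 0, "roll": 0}, {"tx": 0, "ty": 0, "tz": 0, "roll": 0}], grip=10)

```text
t: 34.23
eef_pos: [545.4, -343.5, 99.4]
tcp_rot: [3.141, 0.0, 2.922]
ft_force: [-1.3, 3.8, 6.2]
opening: 0.156
grip_force: 29.9
```

>>> step_arm(moves=[{"tx": 0, "ty": 0, "tz": 0, "roll": 0.1}, {"tx": 0, "ty": 0, "tz": 0, "roll": 0.2}, {"tx": 0, "ty": 0, "tz": 0, "roll": 0.3}, {"tx": 0, "ty": 0, "tz": 0, "roll": 0.4}, {"tx": 0, "ty": 0, "tz": 0, "roll": 0.5}, {"tx": 0, "ty": 0, "tz": 0, "roll": 0.6}, {"tx": 0, "ty": 0, "tz": 0, "roll": 0.7}, {"tx": 0, "ty": 0, "tz": 0, "roll": 0.8}, {"tx": 0, "ty": 0, "tz": 0, "roll": 0.9}, {"tx": 0, "ty": 0, "tz": 0, "roll": 1.0}, {"tx": 0, "ty": 0, "tz": 0, "roll": 1.0}])

```text
t: 35.15
eef_pos: [546.3, -342.6, 99.4]
tcp_rot: [3.139, -0.0, 1.916]
ft_force: [4.6, 10.0, 5.5]
opening: 0.158
grip_force: 29.9
```

>>> step_arm(moves=[{"tx": 0, "ty": 0, "tz": 0, "roll": 0.1}, {"tx": 0, "ty": 0, "tz": 0, "roll": 0.2}, {"tx": 0, "ty": 0, "tz": 0, "roll": 0.3}, {"tx": 0, "ty": 0, "tz": 0, "roll": 0.4}, {"tx": 0, "ty": 0, "tz": 0, "roll": 0.5}, {"tx": 0, "ty": 0, "tz": 0, "roll": 0.6}, {"tx": 0, "ty": 0, "tz": 0, "roll": 0.68}, {"tx": 0, "ty": 0, "tz": 0, "roll": 0.72}, {"tx": 0, "ty": 0, "tz": 0, "roll": 0.72}, {"tx": 0, "ty": 0, "tz": 0, "roll": 0.72}, {"tx": 0, "ty": 0, "tz": 0, "roll": 0.72}])

```text
t: 36.07
eef_pos: [547.3, -342.6, 99.4]
tcp_rot: [3.138, -0.002, 1.202]
ft_force: [10.5, 10.0, 2.8]
opening: 0.159
grip_force: 29.9
```

>>> step_arm(moves=[{"tx": 0, "ty": 0, "tz": 0, "roll": 0}, {"tx": 0, "ty": 0, "tz": 0, "roll": 0}, {"tx": 0, "ty": 0, "tz": 0, "roll": 0}, {"tx": 0, "ty": 0, "tz": -20, "roll": 0}, {"tx": 0, "ty": 0, "tz": -55, "roll": 0}, {"tx": 0, "ty": 0, "tz": -95, "roll": 0}, {"tx": 0, "ty": 0, "tz": -130, "roll": 0}, {"tx": 0, "ty": 0, "tz": -140, "roll": 0}, {"tx": 0, "ty": 0, "tz": -140, "roll": 0}, {"tx": 0, "ty": 0, "tz": -140, "roll": 0}], grip=32)

```text
t: 36.9
eef_pos: [544.9, -343.9, 238.1]
tcp_rot: [-3.141, 0.0, 1.202]
ft_force: [-0.6, -0.3, -1.1]
opening: 0.336
grip_force: 0.0
```

Run:
```python
from h import *
W=cam("wrist","wrist13.png");T=cam("top","top13.png")
goto(639,-350,105)
print(proj(W,(639,-350,95)),proj(W,(546,-342,122)))
u,v=proj(W,(590,-344,95)).astype(int);u=np.clip(u-100,0,360);v=np.clip(v-110,0,270);print(u,v)
o=cv2.resize(W["pixels"][v:v+150,u:u+200],None,fx=4,fy=4,interpolation=cv2.INTER_CUBIC)
cv2.imwrite("pics/kn2.png",o)
```

```text
37.0 [ 544.7 -343.6  236.6] [-3.139e+00 -1.000e-03  1.202e+00] grip 0.0 32.4 -> [ 28.   90.3 131.6] 
[361.49460751 169.90299645] [275.44828986 201.12304876]
215 71
```

View pics/kn2.png

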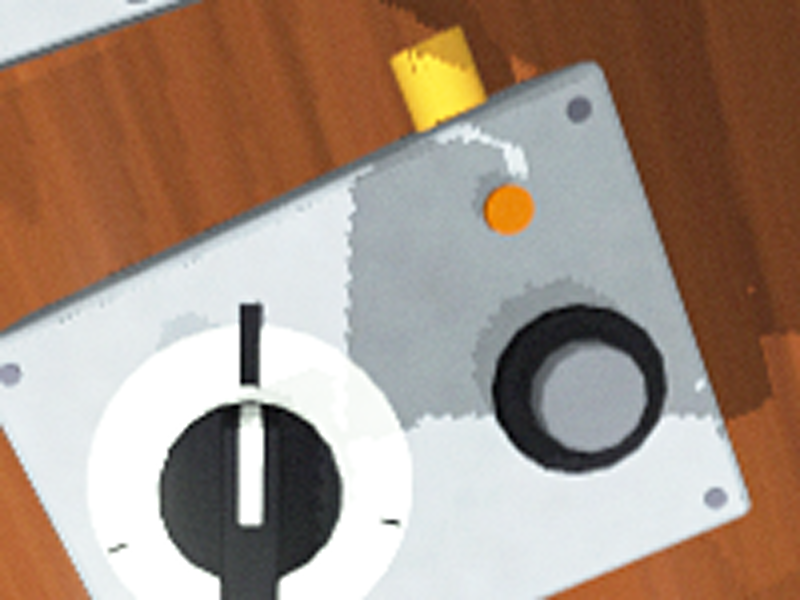

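The pointer lines up with the long index mark, both near crop column 250. The button top is at crop (590,395). I'll triangulate its height from the two wrist views.

Run:
```python
from h import *
W=cam("wrist")
W2=dict(mtx=W["mtx"],view=np.array([[-0.0602, 0.9982, 0.0003, 370.1911], [0.9549, 0.0575, 0.2914, -539.8388], [0.2908, 0.0178, -0.9566, 264.7719], [0.0, 0.0, 0.0, 1.0]]))
b=(362.1,169.4)
print(tri(W,b,W2,(262.1,277.4)))
for z in (90,95,100,105):print(z,onz(W,b,z).round(1), np.linalg.norm(onz(W,b,z)[:2]-[546,-342.5]).round(1))
# size of button top / collar scale
d=np.linalg.norm(onz(W,(215+533/4,170),100)-onz(W,(215+647/4,170),100));print("dia at z100",d)
T=cam("top");r=tri(T,(408,164),W,b);print(r)
```

```text
(array([ 637.44214563, -346.96928475,  103.83855184]), np.float64(1.3903877891189897))
90 [ 639.8 -350.    90. ] 94.1
95 [ 638.8 -348.7   95. ] 93.0
100 [ 637.8 -347.4  100. ] 91.9
105 [ 636.8 -346.1  105. ] 90.9
dia at z100 29.029067441576014
(array([ 635.12579318, -345.82841707,  110.84457382]), np.float64(2.7685913541681226))
```

>>> step_arm(moves=[{"tx": 12, "ty": 35, "tz": 0, "roll": 0}, {"tx": 24, "ty": 70, "tz": 0, "roll": 0}, {"tx": 30, "ty": 88, "tz": 10, "roll": 0}, {"tx": 30, "ty": 88, "tz": 45, "roll": 0}, {"tx": 30, "ty": 88, "tz": 80, "roll": 0}, {"tx": 30, "ty": 88, "tz": 105, "roll": 0}, {"tx": 30, "ty": 88, "tz": 117, "roll": 0}, {"tx": 30, "ty": 88, "tz": 120, "roll": 0}, {"tx": 30, "ty": 88, "tz": 120, "roll": 0}, {"tx": 30, "ty": 88, "tz": 120, "roll": 0}, {"tx": 30, "ty": 88, "tz": 120, "roll": 0}], grip=0)

```text
t: 38.02
eef_pos: [638.9, -348.0, 120.6]
tcp_rot: [3.139, 0.001, 1.202]
ft_force: [0.0, 0.2, -0.5]
opening: 0.007
grip_force: 0.0
```

>>> step_arm(moves=[{"tx": 0, "ty": 0, "tz": 2, "roll": 0}, {"tx": 0, "ty": 0, "tz": 4, "roll": 0}, {"tx": 0, "ty": 0, "tz": 6, "roll": 0}, {"tx": 0, "ty": 0, "tz": 8, "roll": 0}, {"tx": 0, "ty": 0, "tz": 9, "roll": 0}, {"tx": 0, "ty": 0, "tz": 10, "roll": 0}, {"tx": 0, "ty": 0, "tz": 10, "roll": 0}, {"tx": 0, "ty": 0, "tz": 10, "roll": 0}])

```text
t: 38.68
eef_pos: [638.2, -347.6, 108.6]
tcp_rot: [-3.142, 0.0, 1.202]
ft_force: [-0.2, 0.1, -0.3]
opening: 0.001
grip_force: 0.0
```

>>> step_arm(moves=[{"tx": 0, "ty": 0, "tz": 1, "roll": 0}, {"tx": 0, "ty": 0, "tz": 2, "roll": 0}, {"tx": 0, "ty": 0, "tz": 3, "roll": 0}, {"tx": 0, "ty": 0, "tz": 4, "roll": 0}, {"tx": 0, "ty": 0, "tz": 5, "roll": 0}, {"tx": 0, "ty": 0, "tz": 5, "roll": 0}])

```text
t: 39.18
eef_pos: [638.3, -347.6, 103.7]
tcp_rot: [3.141, 0.0, 1.202]
ft_force: [-0.9, -0.2, 2.2]
opening: 0.005
grip_force: 1.7
```

>>> step_arm(moves=[{"tx": 0, "ty": 0, "tz": 1, "roll": 0}, {"tx": 0, "ty": 0, "tz": 2, "roll": 0}, {"tx": 0, "ty": 0, "tz": 3, "roll": 0}, {"tx": 0, "ty": 0, "tz": 3, "roll": 0}])

```text
t: 39.52
eef_pos: [638.4, -347.6, 101.3]
tcp_rot: [3.141, 0.0, 1.202]
ft_force: [-1.4, 0.2, 7.5]
opening: 0.005
grip_force: 3.7
```

>>> step_arm(moves=[{"tx": 0, "ty": 0, "tz": 0.5, "roll": 0}, {"tx": 0, "ty": 0, "tz": 1, "roll": 0}, {"tx": 0, "ty": 0, "tz": 1.5, "roll": 0}, {"tx": 0, "ty": 0, "tz": 1.5, "roll": 0}])

```text
t: 39.85
eef_pos: [638.4, -347.7, 101.2]
tcp_rot: [3.14, 0.0, 1.202]
ft_force: [-5.4, 2.8, 16.3]
opening: 0.004
grip_force: 8.4
```

Force rose to 16 N with no further travel, so the button is fully down. I'll release it and back off.

>>> step_arm(moves=[{"tx": 0, "ty": 0, "tz": -5, "roll": 0}, {"tx": 0, "ty": 0, "tz": -20, "roll": 0}, {"tx": 0, "ty": 0, "tz": -55, "roll": 0}, {"tx": 0, "ty": 0, "tz": -95, "roll": 0}, {"tx": 0, "ty": 0, "tz": -130, "roll": 0}, {"tx": -30, "ty": 15, "tz": -140, "roll": 0}, {"tx": -65, "ty": 32, "tz": -140, "roll": 0}, {"tx": -100, "ty": 49, "tz": -140, "roll": 0}, {"tx": -135, "ty": 66, "tz": -140, "roll": 0}, {"tx": -170, "ty": 83, "tz": -140, "roll": 0}, {"tx": -180, "ty": 90, "tz": -140, "roll": 0}, {"tx": -180, "ty": 90, "tz": -140, "roll": 0}])

```text
t: 40.85
eef_pos: [656.1, -551.3, 236.2]
tcp_rot: [-3.139, -0.001, 1.199]
ft_force: [-0.5, 0.0, 0.3]
opening: 0.002
grip_force: 0.0
```

Run:
```python
from h import *
T=cam("top","topf.png");S=cam("side","sidef.png")
goto(640,-347,200)
print(discs(T,91,CH)); print(bores(T,115,CH,95))
hsv=cv2.cvtColor(T["pixels"],cv2.COLOR_BGR2HSV)
o=np.hstack([cv2.resize(T["pixels"][140:265,215:440],(480,267)),cv2.resize(S["pixels"][180:420,240:430],(211,267))])
o=np.hstack([cv2.resize(T["pixels"][140:265,215:440],(500,278)),cv2.resize(S["pixels"][180:420,215:430],(299,334))[:278]])
cv2.imwrite("pics/cf.png",cv2.resize(o,(799,278)))
```

```text
40.95 [ 657.1 -547.9  237.7] [-3.140e+00 -1.000e-03  1.202e+00] grip 0.0 0.3 -> [181.2 -88.4  37.7] 
[(516.5, 67.5, 34.4), (604.2, 38.0, 60.7)]
[[604.3, 65.1, 18], [591.9, -105.0, 21], [581.3, 1.4, 18], [516.8, 66.8, 17], [513.4, -16.8, 22], [442.0, -160.3, 73]]
```

View pics/cf.png

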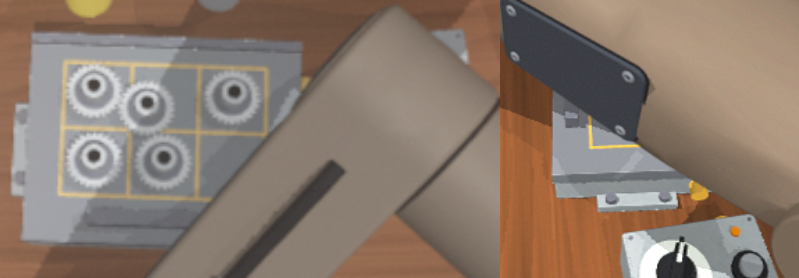

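The picture shows the middle gear of the back row knocked aside. It's now at about (581,1), crop (148,102), overlapping a line and next to gear 1. Everything else is in place. I'll check when it moved and plan the fix.

Run:
```python
from h import *
T=cam("top");
for n in ("top11.png","top13.png"):
    C=dict(T,pixels=cv2.imread("pics/"+n)); print(n,bores(C,115,CH,95),bores(C,115,CH,110))
goto(581.3,1.4,160,-.056)
print(env.state()["joints"].round(2))
```

```text
top11.png [[604.1, 64.8, 23], [596.3, -21.0, 22], [592.1, -104.8, 22], [567.7, -174.9, 32], [516.8, 66.6, 23], [513.0, -17.1, 24]] [[653.5, 43.4, 18], [604.0, 65.1, 24], [589.7, 79.4, 25], [583.8, -4.9, 28], [596.3, -20.6, 23], [581.0, -86.7, 29], [592.2, -104.7, 24], [567.6, -174.7, 38], [516.8, 67.2, 27], [512.8, -16.8, 26]]
top13.png [[604.1, 64.8, 23], [596.3, -21.0, 22], [591.6, -104.9, 22], [555.1, -50.6, 26], [516.8, 66.6, 23], [476.6, 24.3, 46], [503.6, -151.5, 7]] [[653.5, 43.4, 18], [604.1, 64.8, 23], [589.3, 79.2, 23], [584.7, -4.1, 27], [596.3, -21.0, 22], [592.2, -104.7, 24], [579.7, -87.0, 28], [516.9, 66.9, 26], [505.2, 81.8, 25]]
41.0 [ 657.5 -547.1  238.5] [-3.141e+00 -1.000e-03  1.203e+00] grip 0.0 0.5 -> [ 484.4 -268.4   78.5] 1.259
[-0.77  0.86  0.77  0.    1.51 -0.4 ]
```

All was in place at t=37, after the knob was turned, so the knock came around the press. I'll put the gear back and then press the button again.

>>> step_arm(moves=[{"tx": 30, "ty": -17, "tz": 0, "roll": 0.1}, {"tx": 65, "ty": -36, "tz": 0, "roll": 0.21}, {"tx": 100, "ty": -55, "tz": 0, "roll": 0.32}, {"tx": 135, "ty": -75, "tz": 0, "roll": 0.43}, {"tx": 170, "ty": -94, "tz": 0, "roll": 0.54}, {"tx": 205, "ty": -113, "tz": 0, "roll": 0.65}, {"tx": 240, "ty": -133, "tz": 0, "roll": 0.76}, {"tx": 275, "ty": -152, "tz": 0, "roll": 0.87}, {"tx": 310, "ty": -172, "tz": 0, "roll": 0.98}, {"tx": 345, "ty": -191, "tz": 0, "roll": 1.09}, {"tx": 380, "ty": -211, "tz": 0, "roll": 1.2}, {"tx": 400, "ty": -222, "tz": 0, "roll": 1.259}], grip=52)

```text
t: 42.0
eef_pos: [592.6, -89.9, 240.1]
tcp_rot: [-3.141, -0.001, -0.06]
ft_force: [-0.0, 0.2, -0.3]
opening: 0.549
grip_force: 0.0
```

Run:
```python
from h import *
goto(581.3,1.4,240,-.056)
```

```text
42.0 [592.6 -89.9 240.1] [-3.141e+00 -1.000e-03 -6.000e-02] grip 0.0 52.3 -> [-16.7 -90.4   0.1] -0.004
```

>>> step_arm(moves=[{"tx": -8, "ty": -38, "tz": 0, "roll": 0}, {"tx": -16, "ty": -76, "tz": 0, "roll": 0}, {"tx": -17, "ty": -90, "tz": 0, "roll": 0}, {"tx": -17, "ty": -90, "tz": 0, "roll": 0}, {"tx": -17, "ty": -90, "tz": 0, "roll": 0}, {"tx": -17, "ty": -90, "tz": 0, "roll": 0}])

```text
t: 42.5
eef_pos: [582.4, -4.4, 239.4]
tcp_rot: [3.141, -0.001, -0.056]
ft_force: [0.3, -0.1, 0.5]
opening: 0.548
grip_force: 0.0
```

Run:
```python
from h import *
W=cam("wrist","wrist14.png")
print(bores(W,115,(120,60,460,265),40,40,500)); print([proj(W,p).round(0).tolist() for p in ((581.3,1.4,115),)])
# other visible top-camera gears and the bar
T=cam("top","top14.png"); print(bores(T,115,CH,95)); print(bars(T,100,(225,232,360,254)))
m=cv2.cvtColor(T["pixels"],cv2.COLOR_BGR2GRAY)
goto(581.3,1.4,97,-.056)
```

```text
[[604.3, 66.2, 198], [592.1, -104.5, 179], [580.9, 1.9, 180], [526.5, 56.2, 461], [520.5, -56.6, 418]]
[[270.0, 202.0]]
[[635.4, 88.0, 64], [645.1, -121.0, 12], [611.3, -116.6, 8]]
[(2581.0, ((428.690185546875, -16.985443115234375), (341.808837890625, 56.31156539916992), 88.61981201171875))]
42.6 [582.5  -5.1 239.1] [ 3.141 -0.    -0.058] grip 0.0 52.3 -> [ -1.6  -6.4 142.1] -0.002
```

View pics/wrist14.png

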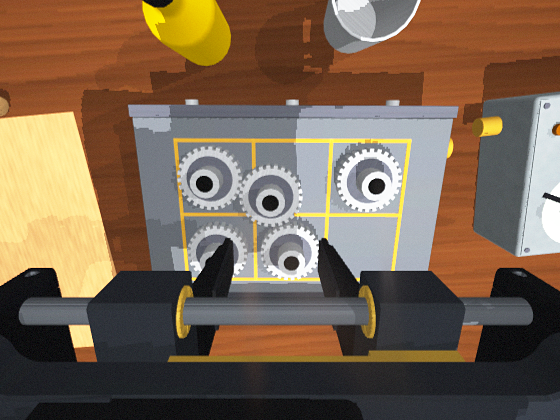

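The wrist view has the knocked gear at (270,203), lying flat at (581,2), and the others in their squares. That makes 16 pictures viewed, which is over the limit of 14. From here on I'll use numbers only.

>>> step_arm(moves=[{"tx": -1.5, "ty": -6.5, "tz": 15, "roll": 0}, {"tx": -1.5, "ty": -6.5, "tz": 50, "roll": 0}, {"tx": -1.5, "ty": -6.5, "tz": 85, "roll": 0}, {"tx": -1.5, "ty": -6.5, "tz": 115, "roll": 0}, {"tx": -1.5, "ty": -6.5, "tz": 130, "roll": 0}, {"tx": -1.5, "ty": -6.5, "tz": 137, "roll": 0}, {"tx": -1.5, "ty": -6.5, "tz": 141, "roll": 0}, {"tx": -1.5, "ty": -6.5, "tz": 141, "roll": 0}, {"tx": -1.5, "ty": -6.5, "tz": 141, "roll": 0}])

```text
t: 43.35
eef_pos: [581.8, 2.2, 99.1]
tcp_rot: [3.141, -0.001, -0.057]
ft_force: [-0.2, -0.4, 0.5]
opening: 0.547
grip_force: 0.0
```

>>> step_arm(moves=[{"tx": 0, "ty": 0, "tz": 0, "roll": 0}, {"tx": 0, "ty": 0, "tz": 0, "roll": 0}, {"tx": 0, "ty": 0, "tz": 0, "roll": 0}, {"tx": 0, "ty": 0, "tz": 0, "roll": 0}, {"tx": 0, "ty": 0, "tz": 0, "roll": 0}, {"tx": 0, "ty": 0, "tz": 0, "roll": 0}], grip=20)

```text
t: 43.85
eef_pos: [581.5, 2.3, 98.7]
tcp_rot: [3.141, -0.001, -0.056]
ft_force: [-2.3, -3.0, 6.2]
opening: 0.308
grip_force: 30.0
```

>>> step_arm(moves=[{"tx": 0, "ty": 0, "tz": -15, "roll": 0}, {"tx": 0, "ty": 0, "tz": -30, "roll": 0}, {"tx": 0, "ty": 0, "tz": -32, "roll": 0}, {"tx": 8, "ty": 12, "tz": -32, "roll": 0}, {"tx": 15.5, "ty": 23.5, "tz": -32, "roll": 0}, {"tx": 15.5, "ty": 23.5, "tz": -32, "roll": 0}, {"tx": 15.5, "ty": 23.5, "tz": -20, "roll": 0}, {"tx": 15.5, "ty": 23.5, "tz": -10, "roll": 0}, {"tx": 15.5, "ty": 23.5, "tz": -4, "roll": 0}, {"tx": 15.5, "ty": 23.5, "tz": -1, "roll": 0}, {"tx": 15.5, "ty": 23.5, "tz": 0, "roll": 0}, {"tx": 15.5, "ty": 23.5, "tz": 0, "roll": 0}])

```text
t: 44.85
eef_pos: [595.1, -21.9, 98.5]
tcp_rot: [3.141, 0.001, -0.056]
ft_force: [-4.4, -1.5, 4.3]
opening: 0.306
grip_force: 30.0
```

>>> step_arm(moves=[{"tx": 0, "ty": 0, "tz": 0, "roll": 0}, {"tx": 0, "ty": 0, "tz": 0, "roll": 0}, {"tx": 0, "ty": 0, "tz": 0, "roll": 0}, {"tx": 0, "ty": 0, "tz": -25, "roll": 0}, {"tx": 0, "ty": 0, "tz": -60, "roll": 0}, {"tx": 0, "ty": 0, "tz": -100, "roll": 0}, {"tx": 5, "ty": 25, "tz": -130, "roll": 0}, {"tx": 12, "ty": 65, "tz": -140, "roll": 0}, {"tx": 20, "ty": 105, "tz": -140, "roll": 0}, {"tx": 27, "ty": 145, "tz": -140, "roll": 0}, {"tx": 35, "ty": 185, "tz": -140, "roll": 0}, {"tx": 43, "ty": 225, "tz": -140, "roll": 0}], grip=52)

```text
t: 45.85
eef_pos: [625.7, -250.8, 238.4]
tcp_rot: [3.141, -0.001, -0.056]
ft_force: [0.3, 0.1, -0.2]
opening: 0.547
grip_force: 0.0
```

>>> step_arm(moves=[{"tx": 8, "ty": 40, "tz": 0, "roll": 0}, {"tx": 16, "ty": 80, "tz": 0, "roll": 0}, {"tx": 18, "ty": 98, "tz": 0, "roll": 0}, {"tx": 18, "ty": 98, "tz": 0, "roll": 0}, {"tx": 18, "ty": 98, "tz": 0, "roll": 0}, {"tx": 18, "ty": 98, "tz": 0, "roll": 0}], grip=0)

```text
t: 46.35
eef_pos: [638.1, -346.8, 238.0]
tcp_rot: [-3.141, 0.0, -0.056]
ft_force: [0.6, 0.1, -1.2]
opening: 0.185
grip_force: 0.0
```

Run:
```python
from h import *
T=cam("top","top15.png");S=cam("side","side15.png")
print(bores(T,115,CH,95)); print(discs(T,91,CH))
# bar on strip: dark-bar end corners via edges near expected, compare strip/bar grey along rows
g=cv2.GaussianBlur(cv2.cvtColor(T["pixels"],cv2.COLOR_BGR2GRAY),(3,3),0).astype(float)
for y in (50,20,-13,-45,-75):
    xs=np.arange(418,470,2); z=100
    v=[]
    for x in xs:
        X=x-(y+13.1)*-.0597*-1*-1 if 0 else x+.0597*(y+13.1)
        u,w=proj(T,(X,y,z)); v.append(int(cv2.getRectSubPix(g.astype(np.float32),(1,1),(float(u),float(w)))[0,0]))
    print(y,v)
v=[]
for y in range(-130,110,5):
    u,w=proj(T,(441.6+.0597*(y+13.1),y,100)); v.append(int(cv2.getRectSubPix(g.astype(np.float32),(1,1),(float(u),float(w)))[0,0]))
print("along",list(zip(range(-130,110,5),v)))
goto(638.3,-347.6,112,-.056)
```

```text
[[631.3, -49.4, 14], [604.2, 66.5, 19], [583.0, -4.7, 6], [517.1, 66.7, 24], [438.9, -165.3, 17]]
[]
50 [122, 122, 122, 122, 122, 122, 122, 122, 122, 122, 122, 122, 122, 123, 123, 122, 122, 121, 120, 119, 118, 117, 115, 113, 111, 109]
20 [121, 121, 121, 122, 121, 122, 122, 122, 122, 122, 122, 122, 121, 122, 122, 122, 122, 122, 122, 122, 122, 122, 123, 123, 123, 122]
-13 [123, 122, 122, 122, 122, 122, 122, 122, 122, 122, 122, 122, 122, 122, 122, 122, 122, 123, 123, 123, 123, 124, 125, 125, 126, 126]
-45 [122, 122, 122, 122, 123, 123, 123, 122, 122, 123, 124, 124, 125, 126, 127, 127, 128, 128, 129, 130, 130, 131, 131, 132, 132, 133]
-75 [123, 123, 124, 124, 125, 126, 126, 126, 127, 128, 130, 130, 131, 132, 133, 133, 134, 135, 135, 136, 136, 137, 137, 138, 138, 139]
along [(-130, 139), (-125, 139), (-120, 137), (-115, 137), (-110, 136), (-105, 136), (-100, 135), (-95, 134), (-90, 133), (-85, 133), (-80, 132), (-75, 131), (-70, 130), (-65, 129), (-60, 128), (-55, 127), (-50, 126), (-45, 125), (-40, 124), (-35, 123), (-30, 122), (-25, 122), (-20, 121), (-15, 122), (-10, 122), (-5, 122), (0, 122), (5, 122), (10, 122), (15, 122), (20, 122), (25, 122), (30, 122), (35, 122), (40, 122), (45, 123), (50, 122), (55, 121), (60, 116), (65, 103), (70, 100), (75, 104), (80, 110), (85, 117), (90, 118), (95, 118), (100, 118), (105, 118)]
46.45 [ 638.3 -346.3  238.5] [ 3.142 -0.    -0.055] grip 0.0 9.6 -> [  0.    1.3 126.5] 0.001
```

>>> step_arm(moves=[{"tx": -30, "ty": 21, "tz": 0, "roll": 0}, {"tx": -63, "ty": 44, "tz": 0, "roll": 0}, {"tx": -96, "ty": 66, "tz": 0, "roll": 0}, {"tx": -129, "ty": 89, "tz": 0, "roll": 0}, {"tx": -162, "ty": 112, "tz": 0, "roll": 0}, {"tx": -195, "ty": 135, "tz": 0, "roll": 0}, {"tx": -228, "ty": 158, "tz": 0, "roll": 0}, {"tx": -261, "ty": 180, "tz": 0, "roll": 0}, {"tx": -294, "ty": 203, "tz": 0, "roll": 0}, {"tx": -320, "ty": 221, "tz": 0, "roll": 0}, {"tx": -335, "ty": 232, "tz": 0, "roll": 0}, {"tx": -335, "ty": 232, "tz": 0, "roll": 0}])

```text
t: 47.45
eef_pos: [288.2, -561.4, 238.6]
tcp_rot: [3.141, 0.0, -0.059]
ft_force: [0.3, 0.6, 0.1]
opening: 0.006
grip_force: 0.0
```

```bash
cat > chk.py <<'E'
from h import *
T=cam("top","topchk.png"); print(bores(T,115,CH,95)); print(discs(T,91,CH))
g=cv2.cvtColor(T["pixels"],cv2.COLOR_BGR2GRAY).astype(np.float32)
def at(x,y,z=100):
    u,w=proj(T,(x,y,z)); return int(cv2.getRectSubPix(g,(1,1),(float(u),float(w)))[0,0])
for y in (65,40,-13,-60,-90): print(y,[at(x+.0597*(y+13.1),y) for x in range(412,476,3)])
print("along",[(y,at(441.6+.0597*(y+13.1),y)) for y in range(-120,96,6)])
goto(638.3,-347.6,238,-.056)
E
python3 chk.py
```

```text
[[604.9, 66.5, 17], [594.4, -21.5, 17], [591.9, -105.0, 21], [516.8, 66.8, 17], [513.2, -16.9, 19]]
[(516.7, 66.6, 35.1), (594.0, -21.0, 34.6), (604.4, 66.2, 34.9)]
65 [146, 156, 160, 156, 152, 151, 118, 143, 146, 145, 146, 145, 143, 133, 128, 129, 133, 166, 194, 180, 161, 160]
40 [123, 128, 127, 125, 118, 111, 94, 107, 118, 130, 140, 144, 144, 135, 125, 127, 149, 170, 197, 181, 164, 161]
-13 [120, 127, 127, 121, 116, 115, 94, 111, 114, 113, 112, 114, 114, 115, 124, 127, 127, 135, 153, 143, 126, 122]
-60 [123, 127, 127, 127, 118, 111, 93, 97, 111, 115, 113, 114, 115, 130, 129, 127, 127, 136, 152, 142, 130, 133]
-90 [121, 126, 126, 126, 124, 118, 92, 110, 114, 113, 114, 114, 113, 115, 122, 126, 127, 133, 155, 144, 130, 127]
along [(-120, 126), (-114, 127), (-108, 126), (-102, 117), (-96, 113), (-90, 114), (-84, 113), (-78, 114), (-72, 114), (-66, 114), (-60, 113), (-54, 113), (-48, 113), (-42, 113), (-36, 112), (-30, 114), (-24, 113), (-18, 112), (-12, 112), (-6, 113), (0, 114), (6, 113), (12, 113), (18, 114), (24, 114), (30, 114), (36, 120), (42, 145), (48, 145), (54, 146), (60, 146), (66, 146), (72, 147), (78, 131), (84, 152), (90, 155)]
47.5 [ 289.8 -560.4  238.5] [ 3.141 -0.    -0.058] grip 0.0 0.4 -> [ 335.6 -232.7    0.5] -0.002
```

Bar centred at y≈-12.5 and x≈441.3, and parallel to the rows: good. The knock nudged the back left gear, which is now about 4 mm off on each axis. It's still inside, but the margin is thin, so I'll centre it before pressing.

>>> step_arm(moves=[{"tx": 12, "ty": -28, "tz": 0, "roll": 0}, {"tx": 28, "ty": -65, "tz": 0, "roll": 0}, {"tx": 44, "ty": -102, "tz": 0, "roll": 0}, {"tx": 60, "ty": -139, "tz": 0, "roll": 0}, {"tx": 76, "ty": -176, "tz": 0, "roll": 0}, {"tx": 92, "ty": -213, "tz": 0, "roll": 0}, {"tx": 108, "ty": -250, "tz": 0, "roll": 0}, {"tx": 124, "ty": -287, "tz": 0, "roll": 0}, {"tx": 140, "ty": -324, "tz": 0, "roll": 0}, {"tx": 156, "ty": -361, "tz": 0, "roll": 0}, {"tx": 172, "ty": -398, "tz": 0, "roll": 0}, {"tx": 188, "ty": -435, "tz": 0, "roll": 0}], grip=52)

```text
t: 48.5
eef_pos: [503.5, -132.8, 238.6]
tcp_rot: [3.141, -0.001, -0.054]
ft_force: [0.9, -0.5, -0.4]
opening: 0.541
grip_force: 0.0
```

>>> step_arm(moves=[{"tx": 16, "ty": -37, "tz": 0, "roll": 0}, {"tx": 32, "ty": -74, "tz": 0, "roll": 0}, {"tx": 48, "ty": -111, "tz": 0, "roll": 0}, {"tx": 64, "ty": -148, "tz": 0, "roll": 0}, {"tx": 80, "ty": -185, "tz": 0, "roll": 0}, {"tx": 90, "ty": -209, "tz": 0, "roll": 0}, {"tx": 90, "ty": -209, "tz": 0, "roll": 0}, {"tx": 90, "ty": -209, "tz": 0, "roll": 0}, {"tx": 90, "ty": -209, "tz": 0, "roll": 0}])

```text
t: 49.25
eef_pos: [603.8, 67.9, 238.2]
tcp_rot: [3.141, 0.0, -0.055]
ft_force: [-0.5, -0.5, 0.1]
opening: 0.547
grip_force: 0.0
```

Run:
```python
from h import *
W=cam("wrist","wrist16.png"); print(bores(W,115,(120,60,460,265),40,40,500))
# brass lines (z=75) around the back-left square, seen from right above
m=cv2.inRange(cv2.cvtColor(W["pixels"],cv2.COLOR_BGR2HSV),(18,120,110),(35,255,255))
ys,xs=np.nonzero(m[60:262,:]);P=np.array([onz(W,(x,y+60),75)[:2] for x,y in zip(xs,ys)])
a=.0597;d=P-np.array([554.2,-19.4]);q=np.c_[np.cos(a)*d[:,0]-np.sin(a)*d[:,1],np.sin(a)*d[:,0]+np.cos(a)*d[:,1]]
for ax,c,oth,(lo,hi) in ((0,84,1,(50,115)),(0,0,1,(50,75)),(1,42,0,(10,75)),(1,126,0,(10,75))):
    s=q[(abs(q[:,ax]-c)<7)&(q[:,oth]>lo)&(q[:,oth]<hi)]; print("line",ax,c,"found",s[:,ax].mean().round(2) if len(s) else None,len(s))
goto(604.5,66.4,98,-.056)
```

```text
[[604.4, 66.8, 184], [591.9, -105.1, 179], [594.1, -21.6, 176], [548.4, 127.8, 447], [542.2, 16.0, 443]]
line 0 84 found 83.67 229
line 0 0 found -0.37 83
line 1 42 found 41.23 200
line 1 126 found 125.72 173
49.3 [603.8  67.1 238.3] [ 3.141  0.    -0.056] grip 0.0 52.2 -> [  0.7   0.7 140.3] 0.0
```

>>> step_arm(moves=[{"tx": 0.5, "ty": 0.5, "tz": 15, "roll": 0}, {"tx": 0.5, "ty": 0.5, "tz": 50, "roll": 0}, {"tx": 0.5, "ty": 0.5, "tz": 85, "roll": 0}, {"tx": 0.5, "ty": 0.5, "tz": 115, "roll": 0}, {"tx": 0.5, "ty": 0.5, "tz": 130, "roll": 0}, {"tx": 0.5, "ty": 0.5, "tz": 137, "roll": 0}, {"tx": 0.5, "ty": 0.5, "tz": 140, "roll": 0}, {"tx": 0.5, "ty": 0.5, "tz": 140, "roll": 0}, {"tx": 0.5, "ty": 0.5, "tz": 140, "roll": 0}])

```text
t: 50.05
eef_pos: [605.5, 66.1, 99.4]
tcp_rot: [-3.142, -0.002, -0.057]
ft_force: [-0.7, 0.4, 0.2]
opening: 0.549
grip_force: 0.0
```

>>> step_arm(moves=[{"tx": 0, "ty": 0, "tz": 0, "roll": 0}, {"tx": 0, "ty": 0, "tz": 0, "roll": 0}, {"tx": 0, "ty": 0, "tz": 0, "roll": 0}, {"tx": 0, "ty": 0, "tz": 0, "roll": 0}, {"tx": 0, "ty": 0, "tz": 0, "roll": 0}, {"tx": 0, "ty": 0, "tz": 0, "roll": 0}], grip=20)

```text
t: 50.55
eef_pos: [605.1, 66.3, 98.6]
tcp_rot: [3.141, -0.001, -0.056]
ft_force: [-0.6, -0.8, 5.0]
opening: 0.307
grip_force: 30.0
```

>>> step_arm(moves=[{"tx": 0, "ty": 0, "tz": -5, "roll": 0}, {"tx": 0, "ty": 0, "tz": -8, "roll": 0}, {"tx": -2, "ty": 2.5, "tz": -8, "roll": 0}, {"tx": -3.5, "ty": 5, "tz": -8, "roll": 0}, {"tx": -3.5, "ty": 5, "tz": -8, "roll": 0}, {"tx": -3.5, "ty": 5, "tz": -4, "roll": 0}, {"tx": -3.5, "ty": 5, "tz": -1, "roll": 0}, {"tx": -3.5, "ty": 5, "tz": 0, "roll": 0}, {"tx": -3.5, "ty": 5, "tz": 0, "roll": 0}, {"tx": -3.5, "ty": 5, "tz": 0, "roll": 0}])

```text
t: 51.38
eef_pos: [601.1, 61.6, 98.1]
tcp_rot: [3.141, 0.0, -0.056]
ft_force: [-1.3, -1.5, -0.1]
opening: 0.308
grip_force: 30.0
```

>>> step_arm(moves=[{"tx": 0, "ty": 0, "tz": 0, "roll": 0}, {"tx": 0, "ty": 0, "tz": 0, "roll": 0}, {"tx": 0, "ty": 0, "tz": 0, "roll": 0}, {"tx": 0, "ty": 0, "tz": -25, "roll": 0}, {"tx": 0, "ty": 0, "tz": -60, "roll": 0}, {"tx": 0, "ty": 0, "tz": -100, "roll": 0}, {"tx": 0, "ty": 0, "tz": -135, "roll": 0}, {"tx": 0, "ty": 0, "tz": -140, "roll": 0}, {"tx": 0, "ty": 0, "tz": -140, "roll": 0}, {"tx": 0, "ty": 0, "tz": -140, "roll": 0}], grip=52)

```text
t: 52.22
eef_pos: [600.9, 61.6, 237.6]
tcp_rot: [3.141, 0.0, -0.057]
ft_force: [-0.1, 0.5, -0.3]
opening: 0.549
grip_force: 0.0
```

Run:
```python
from h import *
W=cam("wrist","wrist17.png"); print(bores(W,115,(120,60,460,265),40,40,500))
goto(638.3,-347.6,238,-.056)
```

```text
[[600.2, 62.4, 187], [591.9, -104.7, 180], [594.0, -21.3, 184], [545.9, 121.4, 447], [539.6, 10.0, 446]]
52.27 [600.6  61.6 236.7] [ 3.141e+00  2.000e-03 -5.700e-02] grip 0.0 52.0 -> [ 60.8 406.4  -1.3] -0.001
```

>>> step_arm(moves=[{"tx": 5, "ty": 30, "tz": 0, "roll": 0}, {"tx": 10, "ty": 68, "tz": 0, "roll": 0}, {"tx": 16, "ty": 107, "tz": 0, "roll": 0}, {"tx": 22, "ty": 146, "tz": 0, "roll": 0}, {"tx": 28, "ty": 185, "tz": 0, "roll": 0}, {"tx": 34, "ty": 224, "tz": 0, "roll": 0}, {"tx": 40, "ty": 263, "tz": 0, "roll": 0}, {"tx": 46, "ty": 302, "tz": 0, "roll": 0}, {"tx": 52, "ty": 341, "tz": 0, "roll": 0}, {"tx": 58, "ty": 380, "tz": 0, "roll": 0}, {"tx": 61, "ty": 406, "tz": 0, "roll": 0}, {"tx": 61, "ty": 406, "tz": 0, "roll": 0}], grip=0)

```text
t: 53.27
eef_pos: [638.0, -352.3, 234.6]
tcp_rot: [-3.141, 0.003, -0.061]
ft_force: [0.2, 0.2, -0.1]
opening: 0.004
grip_force: 0.0
```

>>> step_arm(moves=[{"tx": 0, "ty": 0, "tz": 0, "roll": 0}, {"tx": 0, "ty": 0, "tz": 20, "roll": 0}, {"tx": 0, "ty": 0, "tz": 55, "roll": 0}, {"tx": 0, "ty": 0, "tz": 90, "roll": 0}, {"tx": 0, "ty": 0, "tz": 110, "roll": 0}, {"tx": 0, "ty": 0, "tz": 120, "roll": 0}, {"tx": 0, "ty": 0, "tz": 123, "roll": 0}, {"tx": 0, "ty": 0, "tz": 125, "roll": 0}, {"tx": 0, "ty": 0, "tz": 125, "roll": 0}, {"tx": 0, "ty": 0, "tz": 125, "roll": 0}, {"tx": 0, "ty": 0, "tz": 125, "roll": 0}])

```text
t: 54.18
eef_pos: [639.6, -347.4, 114.6]
tcp_rot: [3.14, -0.002, -0.056]
ft_force: [0.9, 0.1, -1.0]
opening: 0.004
grip_force: 0.0
```

>>> step_arm(moves=[{"tx": 0, "ty": 0, "tz": 2, "roll": 0}, {"tx": 0, "ty": 0, "tz": 4, "roll": 0}, {"tx": 0, "ty": 0, "tz": 6, "roll": 0}, {"tx": 0, "ty": 0, "tz": 8, "roll": 0}, {"tx": 0, "ty": 0, "tz": 9, "roll": 0}, {"tx": 0, "ty": 0, "tz": 10, "roll": 0}, {"tx": 0, "ty": 0, "tz": 11, "roll": 0}, {"tx": 0, "ty": 0, "tz": 12, "roll": 0}, {"tx": 0, "ty": 0, "tz": 13, "roll": 0}, {"tx": 0, "ty": 0, "tz": 13.5, "roll": 0}, {"tx": 0, "ty": 0, "tz": 13.5, "roll": 0}])

```text
t: 55.1
eef_pos: [639.2, -347.3, 101.2]
tcp_rot: [3.141, -0.001, -0.057]
ft_force: [-4.0, 1.8, 13.4]
opening: 0.006
grip_force: 6.6
```

>>> step_arm(moves=[{"tx": 0, "ty": 0, "tz": 0.5, "roll": 0}, {"tx": 0, "ty": 0, "tz": 1, "roll": 0}, {"tx": 0, "ty": 0, "tz": 1.5, "roll": 0}, {"tx": 0, "ty": 0, "tz": 1.5, "roll": 0}])

```text
t: 55.43
eef_pos: [639.3, -347.4, 101.0]
tcp_rot: [3.14, -0.002, -0.056]
ft_force: [-7.0, 4.4, 22.4]
opening: 0.001
grip_force: 11.1
```

>>> step_arm(moves=[{"tx": 0, "ty": 0, "tz": -5, "roll": 0}, {"tx": 0, "ty": 0, "tz": -20, "roll": 0}, {"tx": 0, "ty": 0, "tz": -55, "roll": 0}, {"tx": 0, "ty": 0, "tz": -95, "roll": 0}, {"tx": 0, "ty": 0, "tz": -130, "roll": 0}, {"tx": -20, "ty": 14, "tz": -138, "roll": 0}, {"tx": -53, "ty": 37, "tz": -138, "roll": 0}, {"tx": -86, "ty": 60, "tz": -138, "roll": 0}, {"tx": -119, "ty": 82, "tz": -138, "roll": 0}, {"tx": -152, "ty": 105, "tz": -138, "roll": 0}, {"tx": -185, "ty": 128, "tz": -138, "roll": 0}, {"tx": -218, "ty": 151, "tz": -138, "roll": 0}])

```text
t: 56.43
eef_pos: [411.2, -486.2, 235.9]
tcp_rot: [-3.141, 0.0, -0.056]
ft_force: [0.2, -0.9, -0.1]
opening: 0.005
grip_force: 0.0
```

>>> step_arm(moves=[{"tx": -33, "ty": 23, "tz": 0, "roll": 0}, {"tx": -66, "ty": 46, "tz": 0, "roll": 0}, {"tx": -99, "ty": 69, "tz": 0, "roll": 0}, {"tx": -117, "ty": 81, "tz": 0, "roll": 0}, {"tx": -117, "ty": 81, "tz": 0, "roll": 0}, {"tx": -117, "ty": 81, "tz": 0, "roll": 0}])

```text
t: 56.93
eef_pos: [290.5, -560.3, 235.7]
tcp_rot: [-3.141, 0.0, -0.059]
ft_force: [0.5, 0.4, 0.3]
opening: 0.006
grip_force: 0.0
```

```bash
cat >> chk.py <<'E'
# knob pointer / index: bright pixels on knob, in side and top images
c0=np.array([546,-342.5])
for z,r,n in ((122,17,"pointer(bright)"),(87,47,"index(dark)")):
    v=[(at(c0[0]+r*np.cos(a),c0[1]+r*np.sin(a),z),int(np.degrees(a))) for a in np.radians(np.arange(0,360,8))]
    print(n,sorted(v,reverse=n[0]=="p")[:5])
E
python3 chk.py
```

```text
[[600.3, 61.7, 19], [594.4, -21.5, 17], [591.9, -105.0, 21], [516.8, 66.8, 17], [513.2, -16.9, 19]]
[(516.7, 66.6, 35.1), (593.7, -21.6, 34.6), (600.5, 61.8, 34.8)]
65 [146, 156, 160, 156, 153, 151, 119, 143, 147, 145, 146, 145, 144, 134, 129, 129, 132, 165, 195, 181, 162, 161]
40 [123, 127, 127, 124, 117, 111, 93, 108, 119, 129, 136, 142, 144, 136, 124, 127, 149, 169, 197, 181, 164, 161]
-13 [121, 127, 126, 122, 116, 115, 94, 112, 115, 113, 113, 114, 112, 114, 124, 128, 128, 135, 154, 143, 126, 122]
-60 [123, 127, 127, 126, 118, 110, 95, 98, 111, 114, 113, 114, 115, 128, 128, 128, 127, 135, 151, 143, 130, 132]
-90 [120, 127, 127, 126, 123, 117, 93, 112, 113, 112, 114, 114, 113, 115, 122, 126, 126, 133, 155, 144, 130, 127]
along [(-120, 126), (-114, 126), (-108, 127), (-102, 117), (-96, 114), (-90, 114), (-84, 113), (-78, 114), (-72, 113), (-66, 113), (-60, 113), (-54, 113), (-48, 113), (-42, 112), (-36, 113), (-30, 113), (-24, 114), (-18, 113), (-12, 114), (-6, 112), (0, 113), (6, 114), (12, 113), (18, 113), (24, 114), (30, 114), (36, 114), (42, 146), (48, 145), (54, 146), (60, 147), (66, 146), (72, 148), (78, 131), (84, 152), (90, 153)]
56.98 [ 291.5 -559.8  235.9] [-3.141 -0.    -0.057] grip 0.0 0.3 -> [ 334.  -231.7   -2.1] -0.001
pointer(bright) [(248, 64), (237, 320), (228, 328), (224, 312), (221, 304)]
index(dark) [(128, 64), (135, 72), (138, 88), (138, 96), (147, 80)]
```

All five gears are within about 2 mm of their square centres, and the bar is centred and parallel. The knob pointer and the index mark are both at about 64–69°. Handing in.

```bash
python3 -c "
from cell import env
print(env.job_done())"
```

```text
the job is handed in; nothing more can be done
None
```

I handed the job in with the chuck loaded and the control box set: five gears hub-up (back row full, two in front), bar centred on the strip, knob on the index mark, button fully pressed and released (pressed again after I put back a gear knocked aside around the first press); I viewed 16 pictures against the limit of 14.

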